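Load the jaw row into the die rail and lock it with the keeper pin

ROBOT

A 7-joint arm with a two-finger parallel gripper is mounted at the origin on the work surface. World frame = base frame: x ahead of the robot, y to its left, z up, the work surface at z = 0. Lengths are in m, angles in rad, forces in N, time in s.
With the tool pointing down it reaches from about 0.425 to 0.875 m from the base axis. Payload 4.7 kg.
Tool frame: the origin (TCP) lies on the centre line of the jaws, within the pads' length; the fingertips stand 14 mm ahead of it and the grasp point (between the pads) lies 5 mm behind it; z points along the fingers, y is the direction in which the jaws open and shut (so a half turn about z gives the same grasp; the last joint's range is limited). The gripper opens to 87 mm and grips with 3 to 60 N. Pads are 19 mm wide; open, the fingers measure 117 mm over their backs; the gripper's body (75 mm by 190 mm) begins 51 mm behind the grasp point.
Start: joints at [1.335, 0.321, -0.07, 1.45, 0.023, 1.371, -0.057], TCP at [0.161, -0.63, 0.237] pointing down, gripper open.
Joint ranges: [-2.86, 2.86], [-0.3, 2.09], [-1.38, 1.24], [0.06, 2.45], [-1.56, 4.7], [0.09, 2.05], [-2.69, 2.69]. Speed limits (rad/s): [2.57, 2.57, 3.14, 3.14, 3.14, 3.14, 3.14].

INTERFACE

Orientations are given as a rotation vector (axis times angle).
In Python, from bench import ctrl gives the robot as it stands. The module is installed in compiled form; this text tells all that it offers.
- The arm moves only by the tool step_arm, never from a script. Its argument "plan" is a list of rows, each a list of 3 entries, a list of its own where there are three numbers: the turn, a rotation vector about the tool's x, y, z in rad, then the shift along the tool's x, y, z in m, then the closure in counts, from 0 (fully open) to 255 (shut). In form: [[[rx, ry, rz], [x, y, z], hand], ...]. A call has exactly 10 rows; each row is the pose to reach, as a shift and turn from the pose commanded when the call began, along the tool's axes at that moment; what a row does not reach only later rows make up. A row lasts 1/8 s, in which the tool goes at most 62.5 mm and 10.7 degrees, less where a joint would pass 70% of its speed; a pose out of reach is approached as far as the arm can. A call with a gripper value outside its range is refused whole. The fingers move at their own pace and stop on an object; "squeeze" is the grip in N (left out, the last holds). Time passes only in rows, so rows that repeat a pose let the fingers close, or fill a call up. It gives the time, the measured TCP pose, the force and the opening at its end, in the units of the state.
- ctrl.get_state(): the state, without advancing time (a new reading comes with each control period).
- ctrl.get_image(name): name is "scene" or "top" or "wrist"; returns the picture (480x640x3 uint8, red, green, blue); there is no depth.
- ctrl.calibration(name): a dict with "fov_y" (degrees; the focal length in pixels is half the picture's height over the tangent of half this angle, whatever the lens; pixels are square), "cx", "cy" (the principal point, pixels), "rvec" (rotation vector, rad) and "tvec" (3), from world to camera coordinates, as OpenCV has them. Camera axes: x right, y down, z forward; pixel columns grow to the right and rows downward; lengths in m; the calibration is good to about 2 mm. A picture is of the moment at which its call begins: read the wrist's pose just before it. calibration takes no time and is no camera call; for the wrist camera it gives the pose at the moment of the call.
- ctrl.close_job(): hands the job in, once; it reports no verdict.
Trained networks look in the newest picture that a camera, given by its name, has taken for a name from the list of things; names that differ only in an ending like _2 or _b are one class to them, and where a whole thing is asked for, a point or a joint stands for the part that bears it (a point fixed in the world has none). Each returns a list of dicts, best first, with "score" (0 to 1); they miss things now and then, are a little off and sometimes report something else, mostly with a low value. They report only what shows in the picture. A call takes as long as a camera call. They do not tell look-alikes from the thing itself.
- ctrl.cut_out(camera, label): "pixels" (480x640 bool, what is visible of it) and "rect" ([left, top, width, height] in pixels, round what is visible of it).
The state is a dict: "time": time; "joint_positions": joint angles; "qd": joint speeds; "joint_torque": joint torques, N m; "position": TCP position; "tool_rot": TCP orientation; "ft_force": force on the tool from outside, world axes, zero at the start; "torque": the same for the moment, N m; "grip_width": opening from 0.0 (shut) to 1.0 (fully open).
Only numpy, scipy, OpenCV 4.12 (cv2) and the standard library are available. Lean on these libraries where they do the work, as an engineer would, in place of code of your own. Each camera call takes 0.05 s, during which the arm holds its last target.

TASK

Set up the die rail for the forming press: first draw the wooden transit spacer out of the open end of the slotted rail and stand it in the steel tray. Then slide every aluminium jaw block on the bench into the rail from its open end, foot under the lips, and close the row up so that the first is flush against the end stop and each is flush against its neighbour; slide the dark keeper block in behind them, ear over the rail's row of holes, flush against the last jaw, and lock it by putting the steel pin from the wooden stand down through the keeper's eye into the rail hole below until the pin's head is fully down. Leave the other things on the bench where they are.

Things in the scene. Friction and masses are not known exactly. Their poses are not given: they have to be found in the camera images.
- rail: Fixed steel die rail, a T-slot along its own x; origin at underside centre, z up. End stop face at x = -120 mm (stop 53 mm high), lips from there to the mouth at +85 mm, then a flat open apron to +155 mm. Slot floor at z = 8 mm. Flush jaw number k (1 at the stop) has its origin at x = -140 + 40 k mm, the keeper behind n jaws at x = -100 + 40 n mm, both at y = 0, z = 8 mm.
- rail_stop (a point): Foot of the end stop's face, in the middle of the slot, on the slot floor (rail x = -120 mm).
- rail_mouth (a point): Middle of the slot floor where the lips begin, at the open end (rail x = +85 mm). Slot 61 mm wide and 15 mm high under the lips, 42 mm open between the lips; top of lips and side walls 29 mm above the bench. Flared guides 12 mm high run from the mouth to x = +111 mm; blocks can be set down on the apron with their origin at about x = +130 mm.
- rail_hole1 (a point): Mouth, at the top of the +y side wall, of the first of four 12.5 mm through holes: rail x = -60 mm, y = +43 mm, z = 29 mm. The others are at x = -20, +20 and +60 mm. Hole number n lies under the keeper's eye when n jaws and the keeper stand flush.
- jaw1: One of up to four identical aluminium jaw blocks (may be absent): foot 40 x 56 x 10 mm, body 40 mm (x) x 34 mm (y), 60 mm high in all. Origin: centre of underside, z up, x along the direction it slides and butts. Either way round is the same. About 0.3 kg; starts standing on the bench. Grip the body across its 34 mm width, above the foot.
- jaw2: One of up to four identical aluminium jaw blocks (may be absent): foot 40 x 56 x 10 mm, body 40 mm (x) x 34 mm (y), 60 mm high in all. Origin: centre of underside, z up, x along the direction it slides and butts. Either way round is the same. About 0.3 kg; starts standing on the bench. Grip the body across its 34 mm width, above the foot.
- jaw3: One of up to four identical aluminium jaw blocks (may be absent): foot 40 x 56 x 10 mm, body 40 mm (x) x 34 mm (y), 60 mm high in all. Origin: centre of underside, z up, x along the direction it slides and butts. Either way round is the same. About 0.3 kg; starts standing on the bench. Grip the body across its 34 mm width, above the foot.
- jaw4: One of up to four identical aluminium jaw blocks (may be absent): foot 40 x 56 x 10 mm, body 40 mm (x) x 34 mm (y), 60 mm high in all. Origin: centre of underside, z up, x along the direction it slides and butts. Either way round is the same. About 0.3 kg; starts standing on the bench. Grip the body across its 34 mm width, above the foot.
- keeper: Dark steel keeper block: foot 40 x 56 x 10 mm, body 40 mm (x) x 34 mm (y), 70 mm high in all, with a flat ear on its +y side (y 16 to 58 mm, z 24 to 32 mm). Origin: centre of underside, z up; its x and y run as the rail's when fitted. About 0.35 kg; starts standing on the bench. Grip the body across its 34 mm width, above the ear.
- keeper_eye (a point): Centre of the eye (a 11.5 mm through hole) at the top of the keeper's ear: keeper x 0, y +43 mm, z +32 mm.
- pin: Steel lock pin. Origin: centre of its tip; z towards the head. Shank 8 mm diameter, 30 mm long, tapered over the last 5 mm; round head 18 mm diameter, 34 mm long (30 to 64 mm from the tip). 0.06 kg. Starts upright in the wooden stand, head resting on the stand's top, tip 15 mm above the bench; fitted, the tip is 10 mm above the bench.
- pin_tip (a point): The pin's tip, the same point as its origin.
- spacer: Wooden transit spacer: foot 40 x 56 x 10 mm as on the jaws, with a round upright post 30 mm in diameter on its middle, 60 mm high in all. Origin: centre of underside, z up. 0.12 kg. Starts standing in the rail's slot, under the lips, so it comes out only by sliding to the open end and past the mouth.
- tray: Fixed shallow steel tray 120 x 120 mm outside, walls 4 mm thick and 16 mm high, floor 4 mm thick. Origin: centre of its underside, z up.
- stand: Fixed wooden stand 60 x 60 x 45 mm with a 13 mm hole through its middle, that holds the pin. Origin: centre of its underside.
- screwdriver: Bystander: a screwdriver on the bench. Leave it where it is.
- wrench: Bystander: a wrench on the bench. Leave it where it is.
- jar: Bystander: a small jar on the bench. Leave it where it is.
- spray: Bystander: a spray can on the bench. Leave it where it is.
- collar: Bystander: a steel collar on the bench. Leave it where it is.
Things that resemble listed ones, but are neither listed nor needed, are in the scene too. What is shaped like the jaw4 but blue is not meant. There is more than one size of the pin; the one meant has the size given above.

How it is judged:
By the outcome, as a careful person would: the job done as asked, in the order asked, and still so for the second after the job is handed in, with the robot touching nothing.
Of jaw1, jaw2, jaw3, jaw4 only 2 to 4 are there at a start; the rules pass over those that are not, and their reading is None.
At some moment in a run one of jaw1, jaw2, jaw3, jaw4, keeper may be knocked a few centimetres aside while the robot is not near it.
It also fails if it takes over 210 s, if anything falls off the work surface, if the arm or the gripper's body presses on something with over 40 N, if the wrist force passes 120 N, or if a joint passes its speed limit or range.

## Working session

There is one attempt and no reset: what is moved stays moved. The work goes in short steps, Python scripts to look and compute and a tool call to move; the robot and the scene stay as the last step left them, time stands still between calls to the robot, and variables do not carry over. Pictures are saved under pics/ and viewed, and the job is handed in when it is done.

Besides the shell and the picture viewer there is one more tool, called after "Request:" by a JSON object that holds its "fn" and its "kwargs", one argument or row to a line. step_arm: Moves the arm, as the interface text tells. Its arguments: {"type":"object","properties":{"plan":{"type":"array"},"squeeze":{"type":"number"}},"required":["plan"]}

```bash
ls; mkdir -p pics; python3 - <<'E'
from bench import ctrl
import cv2
print(ctrl.get_state())
for n in ["scene","top","wrist"]:
    im=ctrl.get_image(n); cv2.imwrite(f"pics/{n}0.png",im[:,:,::-1]); print(n,ctrl.calibration(n))
E
```

```text
pics
{'time': 0.0, 'joint_positions': array([ 1.33511528,  0.32181744, -0.0701137 ,  1.45167626,  0.02257264,
        1.37078245, -0.05688672]), 'qd': array([-0.00013378, -0.00030134,  0.00181553,  0.00047913,  0.0028909 ,
        0.00024648, -0.00062992]), 'joint_torque': array([ 2.26586608e-04, -4.91291535e+01, -4.03669160e-01, -3.12528241e+01,
       -6.36410387e-02,  4.36869403e-02,  1.86337852e-04]), 'position': array([ 0.16052468, -0.62932534,  0.23546467]), 'tool_rot': array([-3.11525253e+00, -3.91205322e-01,  4.67127121e-04]), 'ft_force': array([ 0.10561855, -0.98414173,  0.62814074]), 'torque': array([0.0254412 , 0.02291214, 0.00502489]), 'grip_width': 0.9974328460771715}
scene {'fov_y': 55.57934542538825, 'cx': 319.46226194188205, 'cy': 237.0028029002738, 'rvec': array([ 2.01778325,  1.64711299, -0.55897526]), 'tvec': array([-0.1124028 , -0.43055452,  1.13751024])}
top {'fov_y': 57.6288911604977, 'cx': 313.7455107598929, 'cy': 241.55541411644526, 'rvec': array([ 2.14846984, -2.15976157,  0.12817084]), 'tvec': array([0.01294672, 0.55974458, 0.72013824])}
wrist {'fov_y': 60.01641727442346, 'cx': 320.4300869061445, 'cy': 236.04572080588684, 'rvec': array([-2.31719257,  1.79723345,  0.231343  ]), 'tvec': array([-0.6478032 , -0.03176332,  0.3886596 ])}
```

View pics/scene0.png

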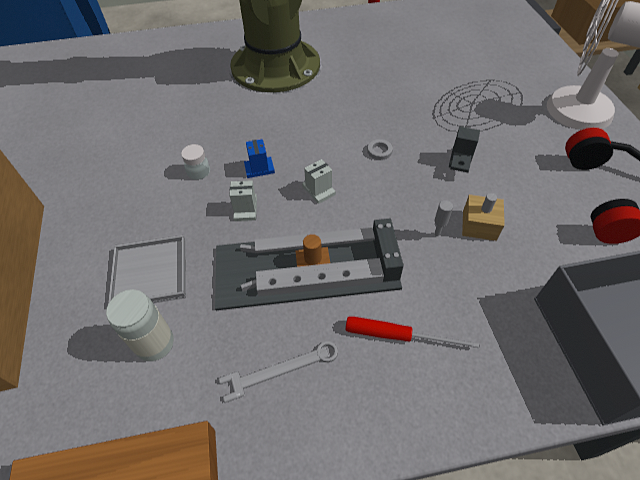

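View pics/top0.png

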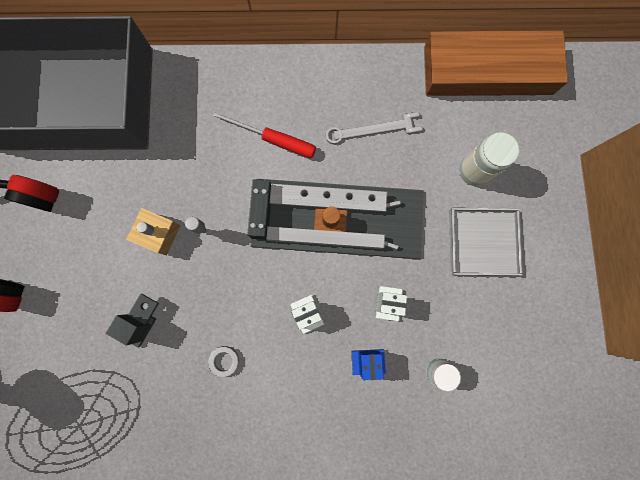

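View pics/wrist0.png

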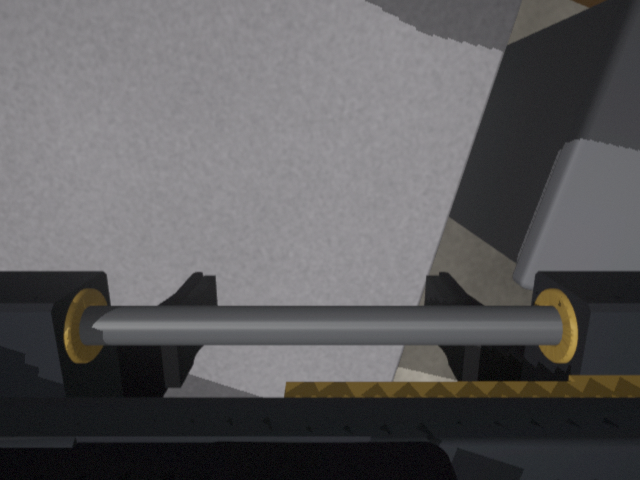

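The top view shows two aluminium jaws at (307,313) and (392,304). The blue look-alike is at (370,365), the keeper at (133,320) and the stand with its pin at (150,230). A loose pin stands at (192,223). The rail has its stop at the left and its mouth at the right, the spacer is at (331,217), and the tray is at (487,242).

```bash
cat > h.py <<'E'
import numpy as np, cv2
from bench import ctrl
from scipy.spatial.transform import Rotation as R
def cam(n):
    c=ctrl.calibration(n); f=240/np.tan(np.radians(c['fov_y']/2))
    K=np.array([[f,0,c['cx']],[0,f,c['cy']],[0,0,1]]); return K,R.from_rotvec(c['rvec']).as_matrix(),np.array(c['tvec'])
def proj(P,C):
    K,Rm,t=C; q=(np.atleast_2d(P)@Rm.T+t)@K.T; return q[:,:2]/q[:,2:]
def back(uv,z,C):
    K,Rm,t=C; d=np.linalg.inv(K)@np.c_[np.atleast_2d(uv),np.ones(len(np.atleast_2d(uv)))].T
    d=Rm.T@d; o=-Rm.T@t; s=(z-o[2])/d[2]; return (o[:,None]+d*s).T
def T(x,y,yaw,P):
    P=np.atleast_2d(P).astype(float); c,s=np.cos(yaw),np.sin(yaw)
    return np.c_[x+c*P[:,0]-s*P[:,1], y+s*P[:,0]+c*P[:,1], P[:,2]]
E
python3 - <<'E'
from h import *
C={n:cam(n) for n in ["top","scene"]}
for n in C: ctrl.get_image(n)
print("cam pos",{n:(-c[1].T@c[2]).round(3) for n,c in C.items()})
H=dict(rail=.029,jaw1=.06,keeper=.07,pin=.06,spacer=.06,tray=.016,stand=.045,collar=.01,jar=.02,spray=.05,wrench=0,screwdriver=.01)
for l in H:
    for n in C:
        r=ctrl.cut_out(n,l)
        for d in r:
            m=d['pixels']; ys,xs=np.nonzero(m); c=[xs.mean(),ys.mean()]
            print(l,n,round(d['score'],2),np.round(c),d['rect'],back(c,H[l]/2,C[n]).round(3)[0,:2])
E
python3 - <<'E'
import cv2
im=cv2.imread('pics/top0.png')
cv2.imwrite('pics/top0_rail.png',cv2.resize(im[165:275,235:435],None,fx=4,fy=4,interpolation=cv2.INTER_CUBIC))
cv2.imwrite('pics/top0_jaws.png',cv2.resize(im[280:390,280:480],None,fx=4,fy=4,interpolation=cv2.INTER_CUBIC))
cv2.imwrite('pics/top0_keep.png',cv2.resize(im[190:360,80:250],None,fx=3.5,fy=3.5,interpolation=cv2.INTER_CUBIC))
E
```

```text
cam pos {'top': array([0.466, 0.006, 0.784]), 'scene': array([ 1.026, -0.079,  0.659])}
rail top 0.67 [336. 218.] [245.4, 176.9, 179.0, 80.6] [ 0.605 -0.03 ]
rail top 0.62 [306. 314.] [293.7, 295.7, 29.1, 37.4] [0.435 0.025]
rail scene 0.71 [307. 268.] [213.9, 217.8, 186.7, 97.1] [ 0.618 -0.029]
jaw1 top 0.9 [390. 303.] [371.9, 288.9, 35.5, 30.9] [ 0.453 -0.12 ]
jaw1 top 0.66 [368. 364.] [351.3, 346.8, 35.2, 30.5] [ 0.353 -0.081]
jaw1 top 0.56 [306. 314.] [290.9, 297.0, 33.3, 32.9] [0.436 0.024]
jaw1 scene 0.69 [380. 150.] [368.2, 140.1, 23.4, 20.7] [0.382 0.161]
jaw1 scene 0.64 [243. 201.] [230.1, 183.9, 29.2, 37.2] [ 0.46  -0.119]
jaw1 scene 0.58 [258. 160.] [242.2, 142.2, 30.5, 36.8] [ 0.361 -0.08 ]
jaw1 scene 0.56 [318. 181.] [300.2, 161.5, 33.4, 43.6] [0.441 0.025]
jaw1 scene 0.53 [308. 268.] [216.4, 220.8, 185.1, 91.4] [ 0.628 -0.029]
keeper top 0.69 [134. 322.] [104.7, 294.9, 51.3, 54.1] [0.424 0.316]
keeper scene 0.83 [464. 149.] [449.9, 129.3, 28.9, 45.3] [0.421 0.321]
pin top 0.61 [144. 228.] [133.9, 220.4, 18.0, 12.5] [0.586 0.307]
pin scene 0.96 [442. 216.] [431.5, 203.2,
[... 1019 characters left out ...]
489. 159.] [459.8, 132.9, 61.4, 54.5] [ 0.709 -0.304]
spray top 0.55 [442. 374.] [426.4, 357.6, 33.9, 32.0] [ 0.335 -0.205]
spray scene 0.68 [140. 325.] [105.1, 289.8, 70.7, 72.8] [ 0.673 -0.298]
spray scene 0.6 [483. 220.] [458.0, 199.1, 47.8, 41.0] [0.588 0.292]
wrench top 0.87 [377. 128.] [328.3, 116.1, 93.2, 30.0] [ 0.777 -0.109]
wrench top 0.75 [134. 323.] [105.1, 293.6, 52.4, 56.2] [0.421 0.33 ]
wrench top 0.23 [280. 139.] [213.0, 112.7, 101.5, 46.0] [0.757 0.073]
wrench scene 0.75 [275. 371.] [217.9, 340.4, 117.6, 62.4] [ 0.776 -0.106]
screwdriver top 0.91 [277. 138.] [212.3, 112.6, 102.8, 46.8] [0.757 0.077]
screwdriver scene 0.76 [393. 331.] [345.5, 318.0, 131.0, 32.6] [0.752 0.08 ]
```

View pics/top0_rail.png

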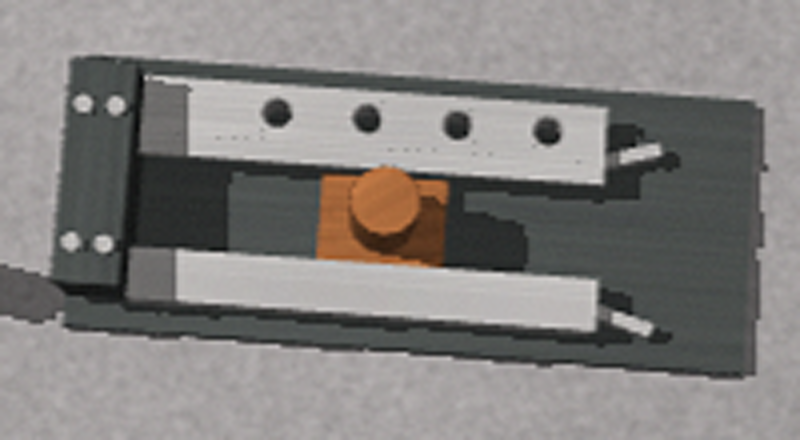

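View pics/top0_jaws.png

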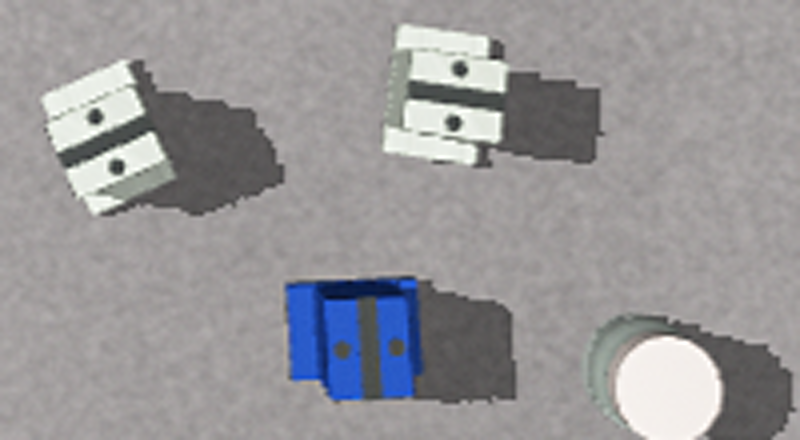

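View pics/top0_keep.png

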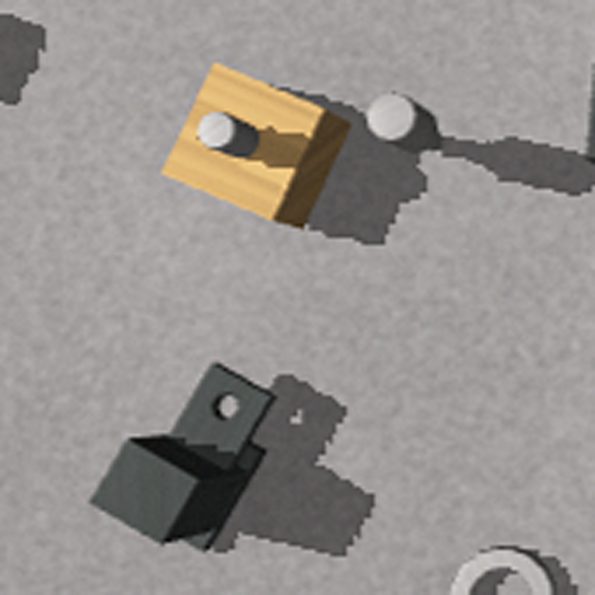

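There are two aluminium jaws and the blue one is the decoy. The stand's pin and the free-standing one differ in size. Next I'll fit accurate poses from both cameras.

```bash
python3 - <<'E'
import cv2
im=cv2.imread('pics/scene0.png')
cv2.imwrite('pics/sc_rail.png',cv2.resize(im[210:315,205:410],None,fx=3.9,fy=3.9,interpolation=cv2.INTER_CUBIC))
cv2.imwrite('pics/sc_jaws.png',cv2.resize(im[130:230,220:360],None,fx=5.5,fy=5.5,interpolation=cv2.INTER_CUBIC))
cv2.imwrite('pics/sc_keep.png',cv2.resize(im[120:250,420:520],None,fx=4.6,fy=4.6,interpolation=cv2.INTER_CUBIC))
E
```

```text
(no output)
```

View pics/sc_rail.png

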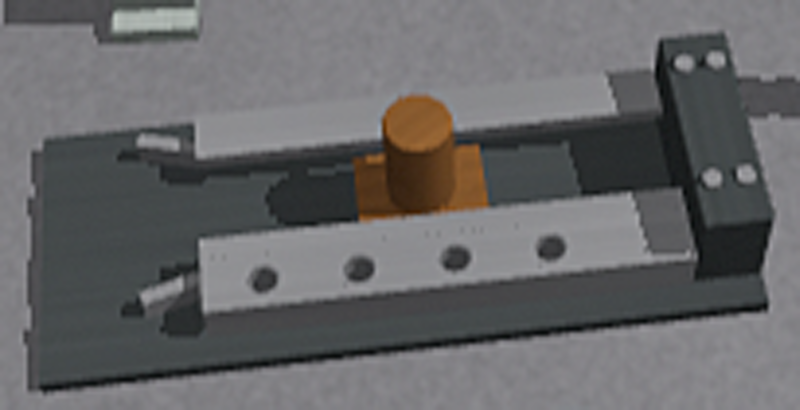

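View pics/sc_jaws.png

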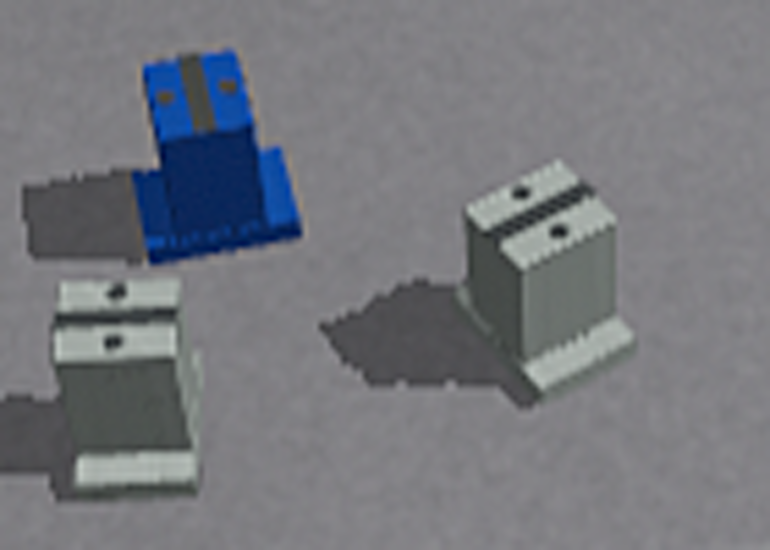

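View pics/sc_keep.png

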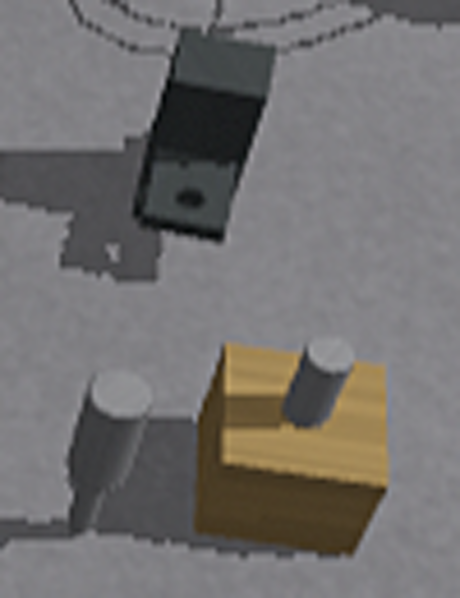

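```bash
cat > fit.py <<'E'
from h import *
from scipy.optimize import least_squares
C={n:cam(n) for n in ["top","scene"]}
def fit(name,obs,x0,bias=False):
    # obs: list (cam,[P mm],[uv])
    def f(p,sel=None):
        r=[]
        for n,P,uv in obs:
            if sel and n!=sel: continue
            r.append((proj(T(p[0],p[1],p[2],np.array(P)/1000),C[n])-uv).ravel())
        return np.concatenate(r)
    s=least_squares(f,x0,loss='soft_l1'); print(name,'both',s.x.round(4),'deg',np.degrees(s.x[2]).round(1),'rms',np.sqrt((f(s.x)**2).mean()).round(2), f(s.x).round(1))
    for n in C:
        if any(o[0]==n for o in obs):
            q=least_squares(lambda p:f(p,n),s.x,loss='soft_l1').x; print('   ',n,q.round(4))
    return s.x
def cr(pts,sc,off): return np.array(pts,float)/sc+np.array(off)-0.5+0.5/sc
E
python3 - <<'E'
from fit import *
tr=lambda p:cr(p,4,(235,165)); sr=lambda p:cr(p,3.9,(205,210))
H=[[-60,43,29],[-20,43,29],[20,43,29],[60,43,29]]
L=[[85,21,29],[85,-21,29]]
rail=fit('rail',[('top',H,tr([[277,112],[367,118],[457,125],[547,130]])),('scene',H,sr([[550,247],[455,258],[360,268],[264,278]])),
 ('top',L,tr([[604,184],[599,279]])),('scene',L[:1],sr([[199,239]])),('scene',[[85,-21,29]],sr([[197,158]])) ],[.605,-.03,-1.5])
sp=fit('spacer post',[('top',[[0,0,60]],tr([[384,201]])),('scene',[[0,0,60]],sr([[417,124]]))],[.6,-.02,0])
tj=lambda p:cr(p,4,(280,280)); sj=lambda p:cr(p,5.5,(220,130))
top=[[20,17,60],[20,-17,60],[-20,-17,60],[-20,17,60]]
# jawA: x along world y (-)
hA=[[0,9.5,60],[0,-9.5,60]]
TA=[[20,17,60],[20,-17,60],[-20,-17,60],[-20,17,60]]
A=fit('jawA',[('top',TA,tj([[508,65],[501,143],[403,130],[411,50]])),('scene',TA,sj([[54,360],[60,284],[182,281],[178,356]]))],[.455,-.12,-1.6])
B=fit('jawB',[('top',TA,tj([[133,86],[175,174],[95,212],[50,129]])) ,('scene',TA,sj([[522,270],[465,210],[563,160],[617,215]]))],[.436,.025,-1.0])
tk=lambda p:cr(p,3.5,(80,190)); sk=lambda p:cr(p,4.6,(420,120))
TK=[[20,17,70],[20,-17,70],[-20,-17,70],[-20,17,70]]
K=fit('keeper',[('top',TK,tk([[200,488],[163,544],[91,501],[135,438]])),('top',[[0,43,32]],tk([[227,405]])),('scene',[[0,43,32]],sk([[190,197]])),('scene',TK,sk([[164,83],[180,27],[274,48],[267,100]]))],[.42,.32,-.5])
P=fit('pin',[('top',[[0,0,79]],tk([[216,130]])),('scene',[[0,0,79]],sk([[330,355]]))],[.58,.3,0])
F=fit('free pin',[('top',[[0,0,70]],tk([[392,118]])),('scene',[[0,0,70]],sk([[122,394]]))],[.58,.22,0])
# head diameters
for nm,c,w,z in [('stand pin',(216,130),40,.079),('free',(392,118),50,.07)]:
    a=back(tk([[c[0]-w/2,c[1]],[c[0]+w/2,c[1]]]),z,C['top']); print(nm,np.linalg.norm(a[0]-a[1]))
tt=lambda p:np.array(p,float)
TR=[[60,60,16],[60,-60,16],[-60,-60,16],[-60,60,16]]
fit('tray',[('top',TR,tt([[523,209],[523,277],[452,276],[451,208]]))],[.57,-.29,-1.57])
E
```

```text
rail both [ 0.6007 -0.0279 -1.6507] deg -94.6 rms 0.65 [-0.8 -0.2 -0.7 -0.1 -0.7 -0.2 -0.5  0.2 -0.6 -0.  -0.7 -0.2 -1.  -0.1
 -1.2  0.  -1.3 -0.1 -1.4 -0.3 -0.5  0.2 -0.8 -0.1]
    top [ 0.6003 -0.0296 -1.646 ]
    scene [ 0.601  -0.0266 -1.652 ]
spacer post both [ 0.6004 -0.0176  0.    ] deg 0.0 rms 1.0 [-0.7  0.8 -0.4  1.6]
    top [ 0.6018 -0.0188  0.    ]
    scene [ 0.5974 -0.0163  0.    ]
jawA both [ 0.4537 -0.1192 -1.7159] deg -98.3 rms 0.91 [-0.7 -1.2 -1.3  0.1 -1.1 -0.1 -0.6 -0.8 -1.4 -0.2 -1.2 -0.5 -1.2 -1.
 -1.1 -0.6]
    top [ 0.4529 -0.1207 -1.706 ]
    scene [ 0.4556 -0.1172 -1.7253]
jawB both [ 0.4342  0.0226 -1.1171] deg -64.0 rms 1.84 [-0.2 -0.2 -1.5 -3.4 -3.5 -1.9 -1.3 -0.1 -1.7 -1.  -2.4 -0.6 -2.9 -1.
 -1.6 -0.8]
    top [ 0.4324  0.0202 -1.0861]
    scene [ 0.4372  0.0261 -1.1499]
keeper both [ 0.4143  0.3217 -2.0878] deg -119.6 rms 1.01 [ 0.2 -2.8 -0.5 -0.1 -0.8 -0.2 -2.  -0.8 -0.2  0.1 -1.6  0.1 -0.  -1.
 -0.9 -0.1 -0.4 -0.6 -1.  -0.5]
    top [ 0.4134  0.3207 -2.103 ]
    scene [ 0.4157  0.3226 -2.0696]
pin both [0.5814 0.2933 0.    ] deg 0.0 rms 0.57 [-0.5 -0.6 -0.7 -0.4]
    top [0.5803 0.2924 0.    ]
    scene [0.5825 0.2941 0.    ]
free pin both [0.586  0.2139 0.    ] deg 0.0 rms 2.18 [-0.8  0.6 -0.6  4.2]
    top [0.587  0.2126 0.    ]
    scene [0.5775 0.2182 0.    ]
stand pin 0.01879484702155279
free 0.023781854900931827
tray both [ 0.5593 -0.2962 -1.5955] deg -91.4 rms 1.45 [-3.5  0.5 -0.8 -0.2  1.5 -0.5  1.2  0.3]
    top [ 0.5593 -0.2962 -1.5955]
```

```bash
cat >> h.py <<'E'
def tri(obs):
    # obs [(cam,uv)] -> point, LSQ
    from scipy.optimize import least_squares
    Cs={n:cam(n) for n,_ in obs}
    f=lambda p:np.concatenate([(proj(p,Cs[n])-np.array(uv)).ravel() for n,uv in obs])
    s=least_squares(f,[.5,0,.05]); return s.x.round(3), f(s.x).round(1)
def go(x,y,z,yawy,st=None):
    """yawy: desired world angle (deg) of tool y; picks nearest half turn"""
    st=st or ctrl.get_state(); p=st['position']; R0=R.from_rotvec(st['tool_rot'])
    M=R0.as_matrix(); cur=np.degrees(np.arctan2(M[1,1],M[0,1]))
    d=(yawy-cur+90)%180-90
    a=np.radians(cur+d); Y=np.array([np.cos(a),np.sin(a),0]); Z=np.array([0,0,-1.]); X=np.cross(Y,Z)
    rv=(R0.inv()*R.from_matrix(np.c_[X,Y,Z])).as_rotvec()
    sh=M.T@(np.array([x,y,z])-p)
    print('t',round(st['time'],2),'pos',p.round(4),'cur',round(cur,1),'turn',rv.round(3).tolist(),'shift',sh.round(4).tolist(),'F',st['ft_force'].round(1),'g',round(st['grip_width'],3),'q7',round(st['joint_positions'][6],2))
    return rv,sh
E
python3 - <<'E'
from h import *
# wooden box right: scene corners; top corners
print(tri([('scene',(45,205)),('top',(608,352))]))
print(tri([('scene',(45,205)),('top',(581,155))]))
c=cam('scene'); print(back([[18,385],[160,355]],0,c).round(3), back([[582,110]],0,c).round(3))
print('spray top',tri([('scene',(129,307)),('top',(497,150))]))
# other wood beam
print(tri([('scene',(210,422)),('top',(567,82))]))
print(tri([('scene',(535,297)),('top',(128,18))]),tri([('scene',(535,297)),('top',(128,135))]))
go(.6,-.018,.30,-4.6)
E
```

```text
(array([ 0.367, -0.496,  0.005]), array([-2.4, -0.5, -2.2,  0.2]))
(array([ 0.635, -0.322,  0.268]), array([ 3.2,  0.7,  3.5, -0.3]))
[[ 0.721 -0.479  0.   ]
 [ 0.716 -0.275  0.   ]] [[ 0.324  0.647 -0.   ]]
spray top (array([ 0.694, -0.281,  0.116]), array([0.2, 0. , 0.3, 0. ]))
(array([ 0.829, -0.269,  0.081]), array([-65.5,  -6.5, -90.3,  -2. ]))
(array([0.834, 0.219, 0.223]), array([26.1, -7.2, 32.7, 11. ])) (array([0.75 , 0.324, 0.028]), array([ 9.8, -2.5, 11.1,  3.6]))
t 1.45 pos [ 0.1607 -0.6298  0.2366] cur -75.7 turn [0.0, 0.0, -1.241] shift [0.577, -0.4842, -0.0635] F [ 0.4 -0.   1.2] g 0.999 q7 -0.06
```

```bash
python3 - <<'E'
from h import *
for w in [[.16,-.63,.3],[.3,-.4,.3],[.4,-.25,.3],[.6,-.02,.3]]:
    print(w,proj(w,cam('scene')).round(),proj(w,cam('top')).round())
E
```

```text
[0.16, -0.63, 0.3] [[-115.    4.]] [[950. 600.]]
[0.3, -0.4, 0.3] [[17. 32.]] [[704. 454.]]
[0.4, -0.25, 0.3] [[116.  57.]] [[554. 357.]]
[0.6, -0.02, 0.3] [[303. 126.]] [[338. 177.]]
```

```bash
python3 - <<'E'
from h import *
for w in [(.17,-.60,.3),(.26,-.40,.3),(.40,-.2,.3),(.58,-.02,.25)]: go(*w,-4.6)
E
```

```text
t 1.45 pos [ 0.1607 -0.6298  0.2366] cur -75.7 turn [0.0, 0.0, -1.241] shift [0.0164, -0.0266, -0.0634] F [ 0.4 -0.   1.2] g 0.999 q7 -0.06
t 1.45 pos [ 0.1607 -0.6298  0.2366] cur -75.7 turn [0.0, 0.0, -1.241] shift [0.1531, -0.1981, -0.0634] F [ 0.4 -0.   1.2] g 0.999 q7 -0.06
t 1.45 pos [ 0.1607 -0.6298  0.2366] cur -75.7 turn [0.0, 0.0, -1.241] shift [0.3382, -0.3573, -0.0635] F [ 0.4 -0.   1.2] g 0.999 q7 -0.06
t 1.45 pos [ 0.1607 -0.6298  0.2366] cur -75.7 turn [0.0, 0.0, -1.241] shift [0.5571, -0.4872, -0.0135] F [ 0.4 -0.   1.2] g 0.999 q7 -0.06
```

Request:
{"fn": "step_arm", "kwargs": {
  "plan": [
    [[0,0,0],[0.016,-0.027,-0.05],0],
    [[0,0,-0.12],[0.06,-0.08,-0.063],0],
    [[0,0,-0.25],[0.1,-0.13,-0.063],0],
    [[0,0,-0.4],[0.153,-0.18,-0.063],0],
    [[0,0,-0.55],[0.2,-0.225,-0.063],0],
    [[0,0,-0.7],[0.245,-0.27,-0.063],0],
    [[0,0,-0.85],[0.29,-0.315,-0.063],0],
    [[0,0,-1.0],[0.338,-0.357,-0.063],0],
    [[0,0,-1.12],[0.39,-0.39,-0.063],0],
    [[0,0,-1.24],[0.44,-0.42,-0.063],0]
  ]
}}

```text
time: 2.7
position: [0.4704, -0.127, 0.3001]
tool_rot: [2.304, 2.132, -0.0]
ft_force: [0.9, -0.7, -0.7]
grip_width: 1.0
```

```bash
python3 - <<'E'
from h import *
go(.60,-.018,.25,-4.6)
E
```

```text
t 2.7 pos [ 0.4704 -0.127   0.3001] cur -4.4 turn [0.001, 0.002, 0.003] shift [0.1187, 0.1208, 0.0501] F [ 0.9 -0.7 -0.7] g 1.0 q7 0.16
```

Request:
{"fn": "step_arm", "kwargs": {
  "plan": [
    [[0,0,0],[0.04,0.04,0.02],0],
    [[0,0,0],[0.08,0.08,0.04],0],
    [[0,0,0],[0.119,0.121,0.08],0],
    [[0,0,0.003],[0.119,0.121,0.08],0],
    [[0,0,0.003],[0.119,0.121,0.08],0],
    [[0,0,0.003],[0.119,0.121,0.08],0],
    [[0,0,0.003],[0.119,0.121,0.08],0],
    [[0,0,0.003],[0.119,0.121,0.08],0],
    [[0,0,0.003],[0.119,0.121,0.08],0],
    [[0,0,0.003],[0.119,0.121,0.08],0]
  ]
}}

```text
time: 3.95
position: [0.5996, -0.0199, 0.2196]
tool_rot: [2.313, 2.126, -0.0]
ft_force: [0.4, -0.1, 0.3]
grip_width: 1.002
```

```bash
python3 - <<'E'
from h import *
go(.60,-.018,.046,-4.6)
im=ctrl.get_image('wrist'); cv2.imwrite('pics/w1.png',im[:,:,::-1]); 
c=cam('wrist'); np.save('w1.npy',np.array([np.r_[c[0].ravel(),c[1].ravel(),c[2]]]))
print('cam',(-c[1].T@c[2]).round(3))
print('spacer top',proj([.6004,-.0176,.068],c).round())
print('rail pts',proj(T(.6007,-.0279,-1.6507,np.array([[-60,43,29],[-20,43,29],[20,43,29],[60,43,29],[85,21,29],[85,-21,29]])/1000),c).round())
E
```

```text
t 3.95 pos [ 0.5996 -0.0199  0.2196] cur -4.8 turn [0.0, 0.0, -0.004] shift [0.002, 0.0002, 0.1736] F [ 0.4 -0.1  0.3] g 1.002 q7 -0.25
cam [0.605 0.05  0.367]
spacer top [[322. 223.]]
rail pts [[377. 151.]
 [376. 200.]
 [374. 247.]
 [373. 291.]
 [347. 318.]
 [300. 318.]]
```

View pics/w1.png

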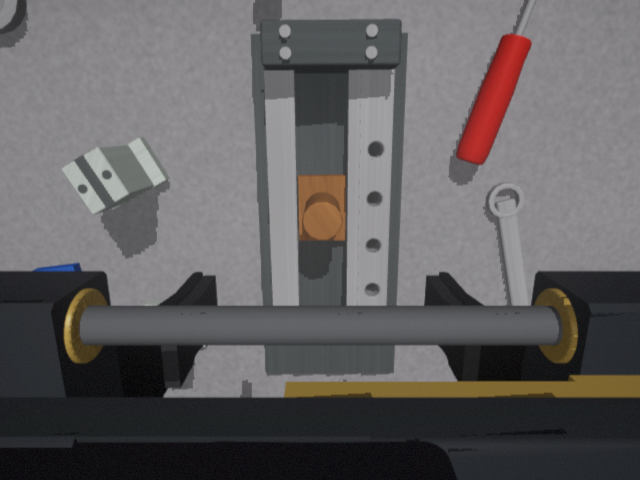

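Request:
{"fn": "step_arm", "kwargs": {
  "plan": [
    [[0,0,0],[0.002,0.001,0.06],0],
    [[0,0,0],[0.002,0.001,0.11],0],
    [[0,0,0],[0.002,0.001,0.14],0],
    [[0,0,0],[0.002,0.001,0.16],0],
    [[0,0,0],[0.002,0.001,0.172],0],
    [[0,0,0],[0.002,0.001,0.172],0],
    [[0,0,0],[0.002,0.001,0.172],255],
    [[0,0,0],[0.002,0.001,0.172],255],
    [[0,0,0],[0.002,0.001,0.172],255],
    [[0,0,0],[0.002,0.001,0.172],255]
  ],
  "squeeze": 20
}}

```text
time: 5.25
position: [0.601, -0.018, 0.0478]
tool_rot: [2.312, 2.126, 0.0]
ft_force: [0.3, -1.1, -0.0]
grip_width: 0.628
```

```bash
python3 - <<'E'
from h import *
go(*T(.6007,-.0279,-1.6507,[[.132,0,.048]])[0],-4.6)
E
```

```text
t 5.25 pos [ 0.601  -0.018   0.0478] cur -4.8 turn [0.0, 0.0, -0.004] shift [-0.1419, 0.0011, -0.0002] F [ 0.3 -1.1 -0. ] g 0.628 q7 -0.35
```

Request:
{"fn": "step_arm", "kwargs": {
  "plan": [
    [[0,0,0],[0,0,0],255],
    [[0,0,0],[0,0,0],255],
    [[0,0,0],[0,0,0],255],
    [[0,0,0],[0,0,0],255],
    [[0,0,0],[0,0,0],255],
    [[0,0,0],[0,0,0],255],
    [[0,0,0],[0,0,0],255],
    [[0,0,0],[0,0,-0.002],255],
    [[0,0,0],[-0.01,0,-0.002],255],
    [[0,0,0],[-0.02,0,-0.002],255]
  ],
  "squeeze": 20
}}

```text
time: 6.5
position: [0.599, -0.0389, 0.0494]
tool_rot: [2.313, 2.126, -0.001]
ft_force: [0.2, -0.6, -1.1]
grip_width: 0.339
```

Request:
{"fn": "step_arm", "kwargs": {
  "plan": [
    [[0,0,0],[-0.02,0,0],255],
    [[0,0,0],[-0.04,0,0],255],
    [[0,0,0],[-0.06,0,0],255],
    [[0,0,0],[-0.08,0,0],255],
    [[0,0,0],[-0.1,0,0],255],
    [[0,0,0],[-0.12,0,0],255],
    [[0,0,0],[-0.122,0,0],255],
    [[0,0,0],[-0.122,0,0],255],
    [[0,0,0],[-0.122,0,0],255],
    [[0,0,0],[-0.122,0,0],255]
  ]
}}

```text
time: 7.75
position: [0.5891, -0.1583, 0.0496]
tool_rot: [-2.311, -2.128, -0.0]
ft_force: [0.4, -0.4, -1.4]
grip_width: 0.339
```

```bash
python3 - <<'E'
from h import *
go(.55,-.296,.06,-4.6)
im=ctrl.get_image('wrist'); cv2.imwrite('pics/w2.png',im[:,:,::-1]); im=ctrl.get_image('top'); cv2.imwrite('pics/t2.png',im[:,:,::-1]); 
E
```

```text
t 7.75 pos [ 0.5891 -0.1583  0.0496] cur -4.7 turn [0.0, -0.0, -0.002] shift [-0.1404, -0.0276, -0.0104] F [ 0.4 -0.4 -1.4] g 0.339 q7 -0.1
```

View pics/t2.png

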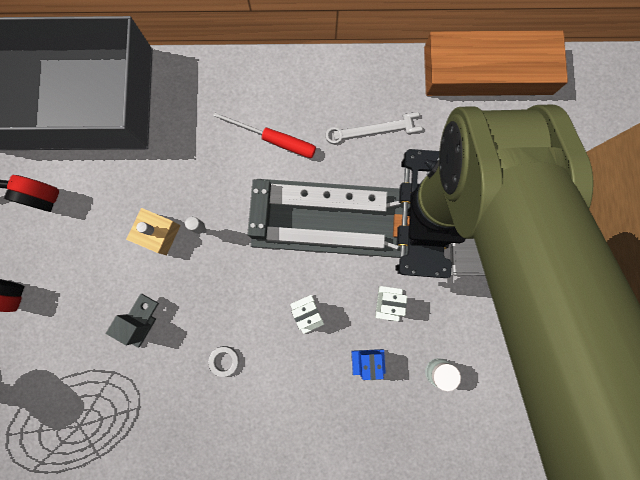

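View pics/w2.png

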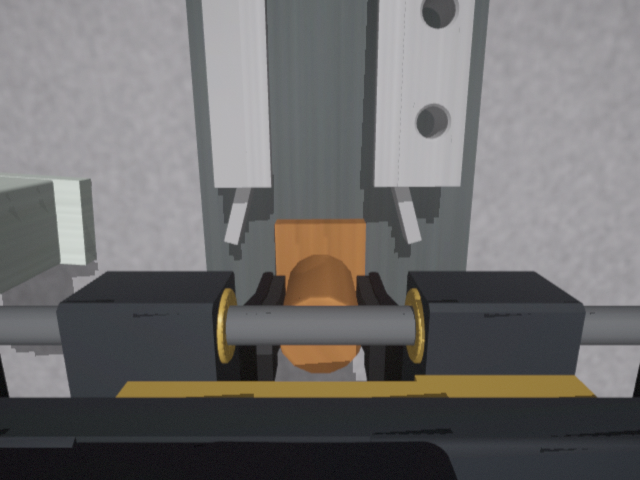

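Request:
{"fn": "step_arm", "kwargs": {
  "plan": [
    [[0,0,0],[0,0,-0.04],255],
    [[0,0,0],[0,0,-0.08],255],
    [[0,0,0],[-0.05,-0.015,-0.08],255],
    [[0,0,0],[-0.1,-0.025,-0.08],255],
    [[0,0,0],[-0.139,-0.033,-0.08],255],
    [[0,0,0],[-0.139,-0.033,-0.08],255],
    [[0,0,0],[-0.139,-0.033,-0.05],255],
    [[0,0,0],[-0.139,-0.033,-0.02],255],
    [[0,0,0],[-0.139,-0.033,0.0],255],
    [[0,0,0],[-0.139,-0.033,0.002],255]
  ]
}}

```text
time: 9.1
position: [0.5437, -0.2938, 0.0461]
tool_rot: [-2.309, -2.126, 0.001]
ft_force: [-0.5, -0.6, -2.6]
grip_width: 0.339
```

```bash
python3 - <<'E'
from h import *
go(.545,-.294,.0438,-4.6)
for n in ['wrist','scene']:
  im=ctrl.get_image(n); cv2.imwrite(f'pics/{n}3.png',im[:,:,::-1])
im=cv2.imread('pics/scene3.png'); a=cv2.resize(im[180:400,60:360],(600,440)); b=cv2.resize(cv2.imread('pics/wrist3.png'),(200,150)); 
cv2.imwrite('pics/s3c.png',a)
E
```

```text
t 9.1 pos [ 0.5437 -0.2938  0.0461] cur -4.7 turn [-0.002, -0.002, -0.003] shift [-0.0001, 0.0013, 0.0023] F [-0.5 -0.6 -2.6] g 0.339 q7 0.15
```

View pics/s3c.png

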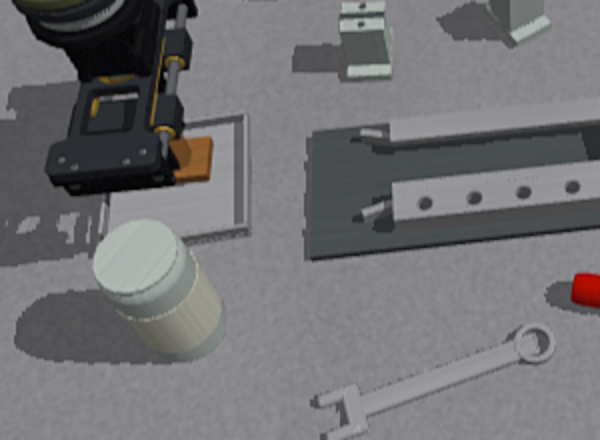

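Request:
{"fn": "step_arm", "kwargs": {
  "plan": [
    [[0,0,0],[0,0,0.002],255],
    [[0,0,0],[0,0,0.0025],255],
    [[0,0,0],[0,0,0.0025],0],
    [[0,0,0],[0,0,0.0025],0],
    [[0,0,0],[0,0,0.0025],0],
    [[0,0,0],[0,0,0.0025],0],
    [[0,0,0],[0,0,-0.03],0],
    [[0,0,0],[0,0,-0.08],0],
    [[0,0,0],[0,0,-0.14],0],
    [[0,0,0],[0.04,-0.02,-0.17],0]
  ]
}}

```text
time: 10.45
position: [0.5291, -0.2568, 0.2211]
tool_rot: [2.314, 2.117, 0.003]
ft_force: [0.6, -0.1, 0.7]
grip_width: 0.991
```

```bash
python3 - <<'E'
from h import *
go(.4537,-.1192,.22,-8.3)
E
```

```text
t 10.45 pos [ 0.5291 -0.2568  0.2211] cur -5.1 turn [0.005, 0.002, 0.056] shift [0.1303, -0.0873, 0.0003] F [ 0.6 -0.1  0.7] g 0.991 q7 0.19
```

Request:
{"fn": "step_arm", "kwargs": {
  "plan": [
    [[0,0,0.02],[0.04,-0.03,0],0],
    [[0,0,0.04],[0.08,-0.06,0],0],
    [[0,0,0.056],[0.13,-0.087,0],0],
    [[0,0,0.056],[0.13,-0.087,0],0],
    [[0,0,0.056],[0.13,-0.087,0],0],
    [[0,0,0.056],[0.13,-0.087,0],0],
    [[0,0,0.056],[0.13,-0.087,0],0],
    [[0,0,0.056],[0.13,-0.087,0],0],
    [[0,0,0.056],[0.13,-0.087,0],0],
    [[0,0,0.056],[0.13,-0.087,0],0]
  ]
}}

```text
time: 11.7
position: [0.452, -0.1168, 0.2175]
tool_rot: [-2.371, -2.061, 0.0]
ft_force: [-0.4, -0.1, -0.0]
grip_width: 0.999
```

```bash
python3 - <<'E'
from h import *
go(.4537,-.1192,.04,-8.3)
im=ctrl.get_image('wrist'); c=cam('wrist')
im=im[:,:,::-1].copy()
TA=np.array([[20,17,60],[20,-17,60],[-20,-17,60],[-20,17,60]])/1000
for p in proj(T(.4537,-.1192,-1.7159,TA),c): cv2.circle(im,tuple(p.round().astype(int)),2,(0,0,255),-1)
cv2.imwrite('pics/w4.png',im)
im=ctrl.get_image('scene')[:,:,::-1]; cv2.imwrite('pics/s4.png',im)
im=ctrl.get_image('top')[:,:,::-1]; cv2.imwrite('pics/t4.png',im)
E
```

```text
t 11.7 pos [ 0.452  -0.1168  0.2175] cur -8.0 turn [-0.0, -0.0, 0.005] shift [-0.0022, 0.002, 0.1775] F [-0.4 -0.1 -0. ] g 0.999 q7 0.09
```

View pics/w4.png

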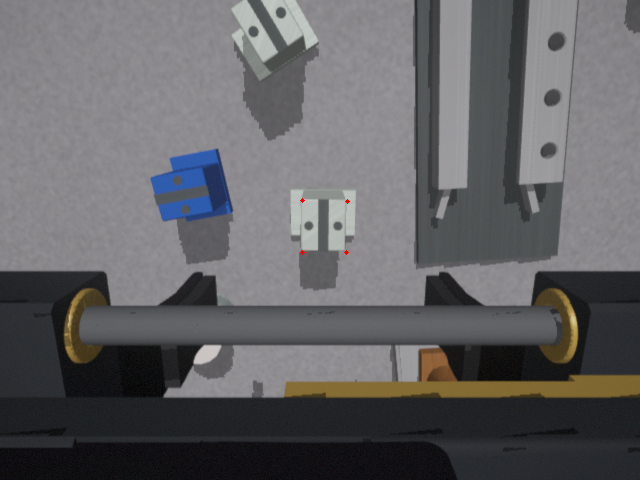

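View pics/s4.png

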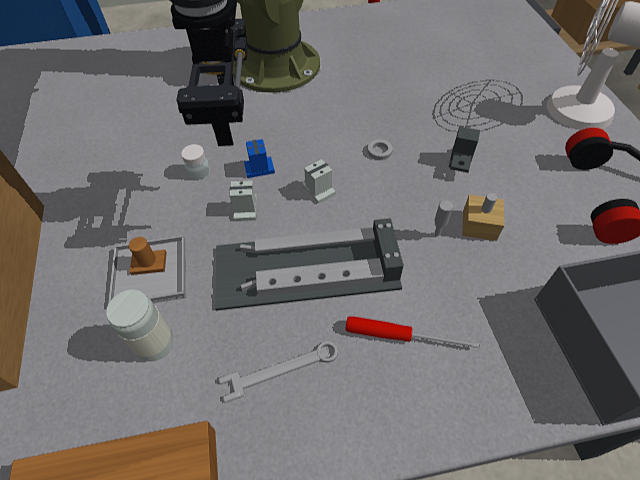

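The spacer stands in the tray at (145,255) in the scene view. Jaw A at (323,225) in the wrist view is aluminium, not blue, and the fit overlays it to about 1 px. I'll grasp it.

Request:
{"fn": "step_arm", "kwargs": {
  "plan": [
    [[0,0,0.005],[-0.002,0.002,0.06],0],
    [[0,0,0.005],[-0.002,0.002,0.11],0],
    [[0,0,0.005],[-0.002,0.002,0.15],0],
    [[0,0,0.005],[-0.002,0.002,0.17],0],
    [[0,0,0.005],[-0.002,0.002,0.1775],0],
    [[0,0,0.005],[-0.002,0.002,0.1775],255],
    [[0,0,0.005],[-0.002,0.002,0.1775],255],
    [[0,0,0.005],[-0.002,0.002,0.1775],255],
    [[0,0,0.005],[-0.002,0.002,0.1775],255],
    [[0,0,0.005],[-0.002,0.002,0.1775],255]
  ],
  "squeeze": 25
}}

```text
time: 13.1
position: [0.4538, -0.1191, 0.0403]
tool_rot: [2.376, 2.054, -0.0]
ft_force: [-0.9, 0.1, 0.5]
grip_width: 0.514
```

Request:
{"fn": "step_arm", "kwargs": {
  "plan": [
    [[0,0,0],[0,0,0],255],
    [[0,0,0],[0,0,0],255],
    [[0,0,0],[0,0,0],255],
    [[0,0,0],[0,0,0],255],
    [[0,0,0],[0,0,0],255],
    [[0,0,0],[0,0,0],255],
    [[0,0,0],[0,0,-0.02],255],
    [[0,0,0],[0,0,-0.05],255],
    [[0,0,0],[0,0,-0.05],255],
    [[0,0,0],[0,0,-0.05],255]
  ]
}}

```text
time: 14.35
position: [0.4527, -0.1189, 0.0887]
tool_rot: [-2.376, -2.054, 0.002]
ft_force: [-0.1, 0.5, -3.6]
grip_width: 0.387
```

```bash
python3 - <<'E'
from h import *
go(*T(.6007,-.0279,-1.6507,[[.135,0,.09]])[0],-4.6)
im=ctrl.get_image('wrist')[:,:,::-1]; cv2.imwrite('pics/w5.png',im)
E
```

```text
t 14.35 pos [ 0.4527 -0.1189  0.0887] cur -8.3 turn [-0.002, -0.0, -0.065] shift [-0.0232, 0.1421, -0.0015] F [-0.1  0.5 -3.6] g 0.387 q7 -0.03
```

View pics/w5.png

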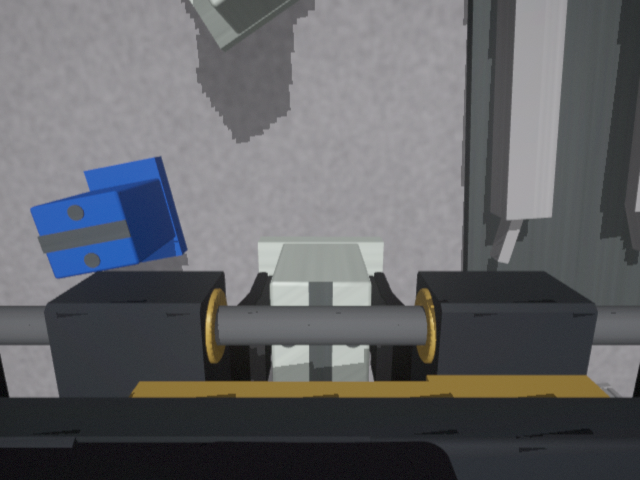

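Request:
{"fn": "step_arm", "kwargs": {
  "plan": [
    [[0,0,-0.02],[-0.01,0.04,-0.002],255],
    [[0,0,-0.04],[-0.02,0.08,-0.002],255],
    [[0,0,-0.065],[-0.025,0.12,-0.002],255],
    [[0,0,-0.065],[-0.025,0.142,-0.002],255],
    [[0,0,-0.065],[-0.025,0.142,-0.002],255],
    [[0,0,-0.065],[-0.025,0.142,0.01],255],
    [[0,0,-0.065],[-0.025,0.142,0.02],255],
    [[0,0,-0.065],[-0.025,0.142,0.03],255],
    [[0,0,-0.065],[-0.025,0.142,0.034],255],
    [[0,0,-0.065],[-0.025,0.142,0.034],255]
  ]
}}

```text
time: 15.65
position: [0.5903, -0.1643, 0.0558]
tool_rot: [-2.308, -2.131, 0.001]
ft_force: [0.6, -0.3, -2.9]
grip_width: 0.384
```

```bash
python3 - <<'E'
from h import *
go(*T(.6007,-.0279,-1.6507,[[.135,0,.049]])[0],-4.6)
im=ctrl.get_image('wrist')[:,:,::-1].copy(); c=cam('wrist')
for p in proj(T(.6007,-.0279,-1.6507,np.array([[60,43,29],[20,43,29],[85,21,29],[85,-21,29],[85,30.5,8],[85,-30.5,8],[115,28,18.5],[115,-28,18.5]])/1000),c): cv2.circle(im,tuple(p.round().astype(int)),2,(0,0,255),-1)
cv2.imwrite('pics/w6.png',im)
E
```

```text
t 15.65 pos [ 0.5903 -0.1643  0.0558] cur -4.6 turn [-0.001, 0.0, 0.0] shift [0.0018, -0.0005, 0.0068] F [ 0.6 -0.3 -2.9] g 0.384 q7 -0.11
```

View pics/w6.png

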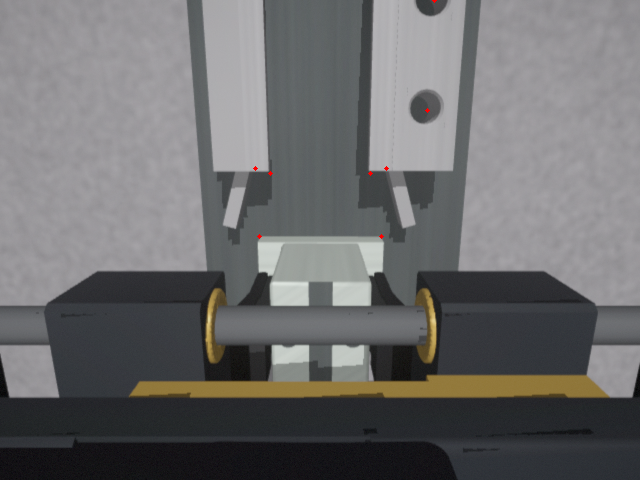

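Request:
{"fn": "step_arm", "kwargs": {
  "plan": [
    [[0,0,0],[0.002,0,0.003],255],
    [[0,0,0],[0.005,0,0.006],255],
    [[0,0,0],[0.015,0,0.006],255],
    [[0,0,0],[0.025,0,0.006],255],
    [[0,0,0],[0.035,0,0.006],255],
    [[0,0,0],[0.045,0,0.006],255],
    [[0,0,0],[0.055,0,0.006],255],
    [[0,0,0],[0.065,0,0.006],255],
    [[0,0,0],[0.075,0,0.006],255],
    [[0,0,0],[0.08,0,0.006],255]
  ]
}}

```text
time: 16.95
position: [0.5971, -0.0834, 0.0501]
tool_rot: [-2.307, -2.132, -0.0]
ft_force: [-0.4, -0.2, -2.9]
grip_width: 0.386
```

```bash
python3 - <<'E'
from h import *
go(*T(.6007,-.0279,-1.6507,[[-.098,0,.0495]])[0],-4.6)
im=ctrl.get_image('wrist')[:,:,::-1].copy(); cv2.imwrite('pics/w7.png',im)
E
```

```text
t 16.95 pos [ 0.5971 -0.0834  0.0501] cur -4.5 turn [0.0, -0.0, 0.001] shift [0.1537, -0.0007, 0.0006] F [-0.4 -0.2 -2.9] g 0.386 q7 -0.25
```

View pics/w7.png

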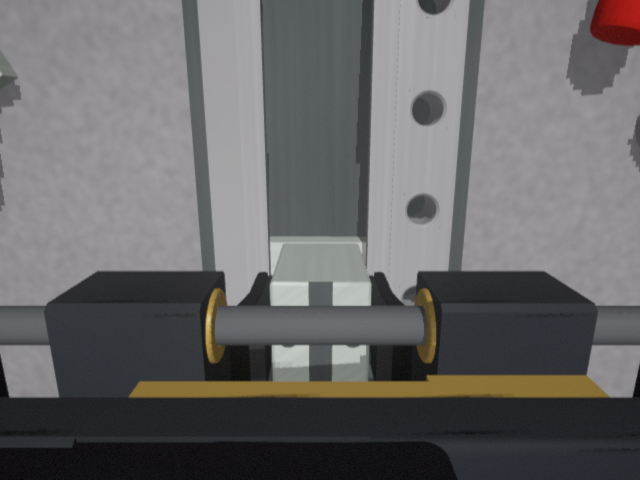

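Request:
{"fn": "step_arm", "kwargs": {
  "plan": [
    [[0,0,0],[0.02,0,0],255],
    [[0,0,0],[0.04,0,0],255],
    [[0,0,0],[0.06,0,0],255],
    [[0,0,0],[0.08,0,0],255],
    [[0,0,0],[0.1,0,0],255],
    [[0,0,0],[0.12,0,0],255],
    [[0,0,0],[0.135,-0.001,0],255],
    [[0,0,0],[0.145,-0.001,0],255],
    [[0,0,0],[0.146,-0.001,0],255],
    [[0,0,0],[0.146,-0.001,0],255]
  ]
}}

```text
time: 18.25
position: [0.6077, 0.0601, 0.0499]
tool_rot: [2.309, 2.129, -0.001]
ft_force: [0.3, 0.4, -2.7]
grip_width: 0.389
```

```bash
python3 - <<'E'
from h import *
go(*T(.6007,-.0279,-1.6507,[[-.1,0,.048]])[0],-4.6)
im=ctrl.get_image('wrist')[:,:,::-1].copy(); cv2.imwrite('pics/w8.png',im)
E
```

```text
t 18.25 pos [0.6077 0.0601 0.0499] cur -4.6 turn [-0.0, 0.001, -0.001] shift [0.0117, -0.0, 0.0019] F [ 0.3  0.4 -2.7] g 0.389 q7 -0.51
```

View pics/w8.png

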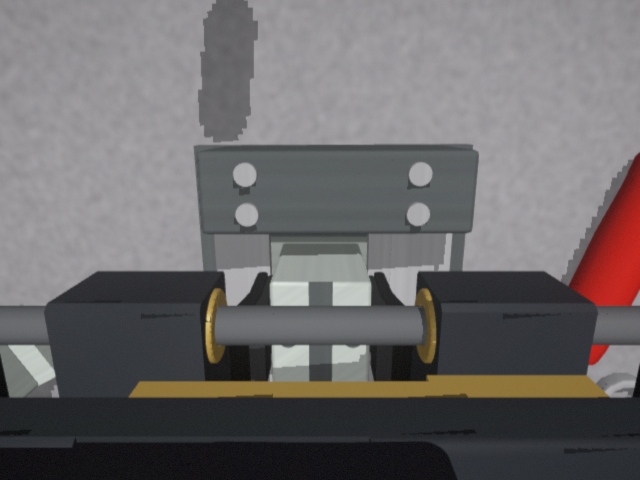

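Request:
{"fn": "step_arm", "kwargs": {
  "plan": [
    [[0,0,0],[0.002,0,0.001],255],
    [[0,0,0],[0.004,0,0.0015],255],
    [[0,0,0],[0.006,0,0.0015],255],
    [[0,0,0],[0.008,0,0.0015],255],
    [[0,0,0],[0.009,0,0.0015],255],
    [[0,0,0],[0.01,0,0.0015],255],
    [[0,0,0],[0.011,0,0.0015],255],
    [[0,0,0],[0.012,0,0.0015],255],
    [[0,0,0],[0.012,0,0.0015],255],
    [[0,0,0],[0.012,0,0.0015],255]
  ]
}}

```text
time: 19.55
position: [0.6085, 0.0719, 0.0485]
tool_rot: [2.309, 2.129, -0.002]
ft_force: [-1.3, -4.4, -2.0]
grip_width: 0.388
```

Request:
{"fn": "step_arm", "kwargs": {
  "plan": [
    [[0,0,0],[0.0005,0,0],255],
    [[0,0,0],[0.001,0,0],255],
    [[0,0,0],[0.0015,0,0],255],
    [[0,0,0],[0.002,0,0],255],
    [[0,0,0],[0.002,0,0],255],
    [[0,0,0],[0.002,0,0],255],
    [[0,0,0],[0.002,0,0],255],
    [[0,0,0],[0.002,0,0],255],
    [[0,0,0],[0.002,0,0],255],
    [[0,0,0],[0.002,0,0],255]
  ]
}}

```text
time: 20.8
position: [0.6086, 0.0719, 0.0485]
tool_rot: [2.309, 2.127, -0.006]
ft_force: [-2.5, -8.3, -0.7]
grip_width: 0.383
```

```bash
python3 - <<'E'
from h import *
go(*T(.6007,-.0279,-1.6507,[[-.1,0,.048]])[0],-4.6)
im=ctrl.get_image('wrist')[:,:,::-1].copy(); cv2.imwrite('pics/w9.png',im[120:420,160:480])
E
```

```text
t 20.8 pos [0.6086 0.0719 0.0485] cur -4.7 turn [-0.001, 0.004, -0.002] shift [-0.0001, 0.0001, 0.0005] F [-2.5 -8.3 -0.7] g 0.383 q7 -0.53
```

View pics/w9.png

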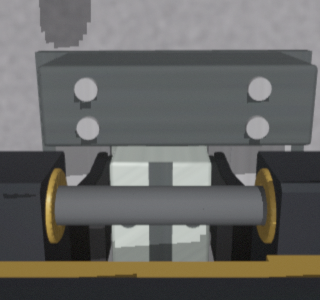

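Request:
{"fn": "step_arm", "kwargs": {
  "plan": [
    [[0,0,0],[-0.001,0,0.001],255],
    [[0,0,0],[-0.001,0,0.001],0],
    [[0,0,0],[-0.001,0,0.001],0],
    [[0,0,0],[-0.001,0,0.001],0],
    [[0,0,0],[-0.001,0,0.0],0],
    [[0,0,0],[-0.001,0,-0.03],0],
    [[0,0,0],[-0.001,0,-0.08],0],
    [[0,0,0],[-0.001,-0.04,-0.13],0],
    [[0,0,0],[-0.03,-0.08,-0.17],0],
    [[0,0,0],[-0.06,-0.12,-0.17],0]
  ]
}}

```text
time: 22.1
position: [0.4854, 0.0258, 0.2215]
tool_rot: [2.302, 2.131, 0.006]
ft_force: [-0.4, -1.4, -0.4]
grip_width: 0.996
```

```bash
python3 - <<'E'
from h import *
go(.4342,.0226,.22,26)
for n in ['top','scene']:
  im=ctrl.get_image(n)[:,:,::-1]; cv2.imwrite(f'pics/{n}10.png',im)
a=cv2.imread('pics/scene10.png'); cv2.imwrite('pics/s10c.png',cv2.resize(a[120:330,80:520],None,fx=1.8,fy=1.8,interpolation=cv2.INTER_CUBIC))
E
```

```text
t 22.1 pos [0.4854 0.0258 0.2215] cur -4.4 turn [0.006, 0.001, -0.531] shift [-0.0072, -0.0508, 0.0012] F [-0.4 -1.4 -0.4] g 0.996 q7 -0.18
```

View pics/s10c.png

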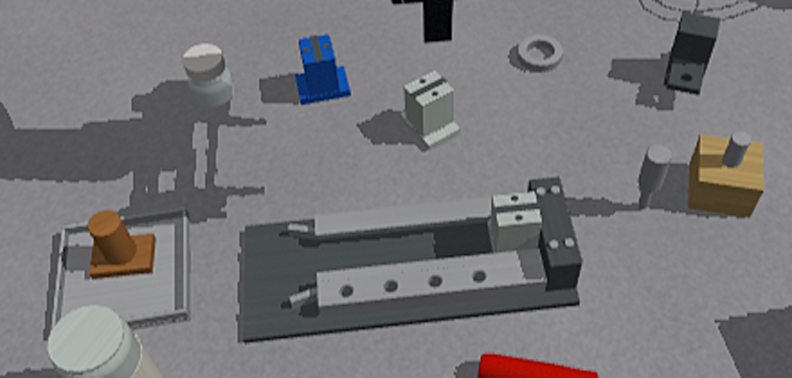

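Request:
{"fn": "step_arm", "kwargs": {
  "plan": [
    [[0,0,-0.15],[-0.002,-0.02,0],0],
    [[0,0,-0.3],[-0.005,-0.04,0],0],
    [[0,0,-0.45],[-0.007,-0.051,0],0],
    [[0,0,-0.53],[-0.007,-0.051,0],0],
    [[0,0,-0.53],[-0.007,-0.051,0],0],
    [[0,0,-0.53],[-0.007,-0.051,0],0],
    [[0,0,-0.53],[-0.007,-0.051,0],0],
    [[0,0,-0.53],[-0.007,-0.051,0],0],
    [[0,0,-0.53],[-0.007,-0.051,0],0],
    [[0,0,-0.53],[-0.007,-0.051,0],0]
  ]
}}

```text
time: 23.45
position: [0.433, 0.0219, 0.2185]
tool_rot: [1.67, 2.661, -0.0]
ft_force: [-0.7, 0.5, -0.4]
grip_width: 0.998
```

```bash
python3 - <<'E'
from h import *
go(.4342,.0226,.04,26)
im=ctrl.get_image('wrist'); c=cam('wrist')
im=im[:,:,::-1].copy(); cv2.imwrite('pics/w11raw.png',im)
TA=np.array([[20,17,60],[20,-17,60],[-20,-17,60],[-20,17,60]])/1000
for p in proj(T(.4342,.0226,-1.1171,TA),c): cv2.circle(im,tuple(p.round().astype(int)),2,(0,0,255),-1)
im=cv2.resize(im[100:350,200:440],None,fx=3,fy=3,interpolation=cv2.INTER_CUBIC)[:,:]
cv2.imwrite('pics/w11.png',im[:600])
E
```

```text
t 23.45 pos [0.433  0.0219 0.2185] cur 25.8 turn [-0.0, 0.0, -0.004] shift [0.0001, 0.0014, 0.1785] F [-0.7  0.5 -0.4] g 0.998 q7 0.46
```

View pics/w11.png

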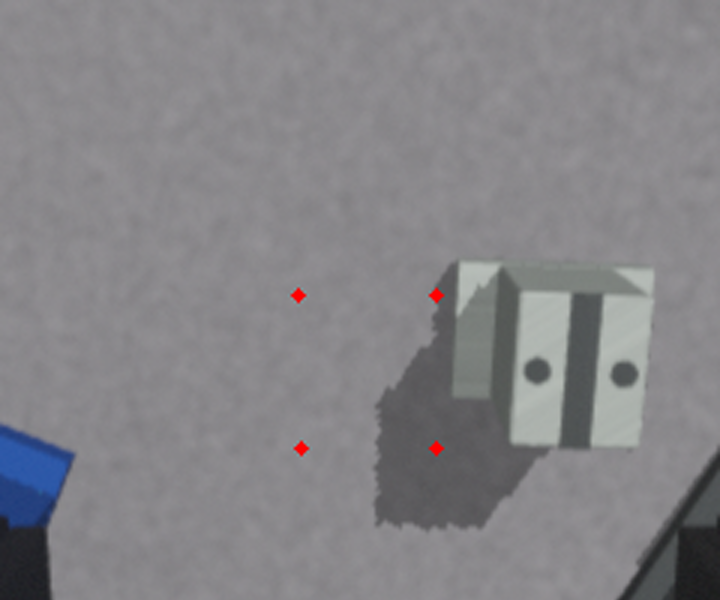

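Jaw B was knocked aside: it now sits about 73 px to the right of its fitted position. I'll measure it again.

```bash
python3 - <<'E'
from h import *
from scipy.optimize import least_squares
c=cam('wrist')
TA=np.array([[20,17,60],[20,-17,60],[-20,-17,60],[-20,17,60]])/1000
q=lambda p: np.array(p,float)/3+np.array([200,100])-.33
# order unknown modulo half turn: image left-top, right-top, right-bottom,left-bottom
uv=q([[520,290],[652,298],[640,446],[511,443]])
print(back(uv,.06,c).round(4))
b=back(uv,.06,c)[:,:2]; 
print('sides',np.linalg.norm(np.diff(np.r_[b,b[:1]],axis=0),axis=1), 'center',b.mean(0))
# from left->right = y axis dir
d=(b[1]-b[0])+(b[2]-b[3]); print('yaxis ang',np.degrees(np.arctan2(d[1],d[0])))
d=(b[0]-b[3])+(b[1]-b[2]); print('x side ang',np.degrees(np.arctan2(d[1],d[0])))
for n in ['top','scene']:
  im=ctrl.get_image(n)[:,:,::-1]; cv2.imwrite(f'pics/{n}12.png',im)
  for d in ctrl.cut_out(n,'jaw1'): print(n,round(d['score'],2),np.round(d['rect']))
a=cv2.imread('pics/scene12.png'); cv2.imwrite('pics/s12c.png',cv2.resize(a[120:330,220:420],None,fx=2.8,fy=2.8,interpolation=cv2.INTER_CUBIC))
E
```

```text
[[0.4589 0.0578 0.06  ]
 [0.4893 0.0703 0.06  ]
 [0.5052 0.0356 0.06  ]
 [0.4751 0.0219 0.06  ]]
sides [0.03284201 0.03820217 0.03299926 0.03941198] center [0.48212376 0.04642685]
yaxis ang 23.43341342105874
x side ang 114.4634168485771
top 0.76 [262. 199.  31.  27.]
scene 0.97 [315. 176.  33.  43.]
scene 0.86 [354. 227.  32.  31.]
scene 0.68 [243. 142.  30.  38.]
```

View pics/s12c.png

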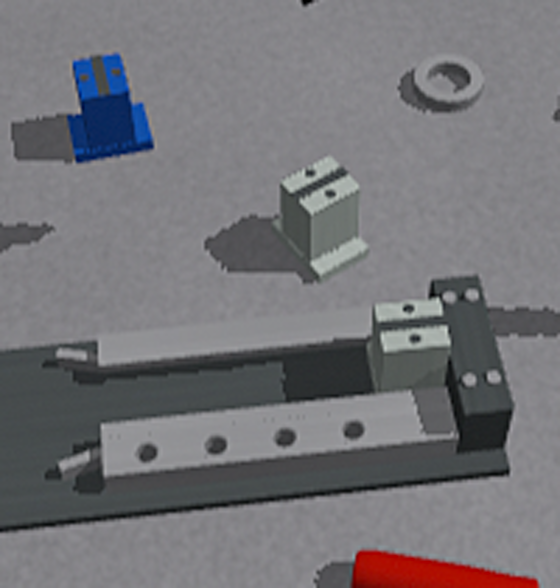

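```bash
python3 - <<'E'
from h import *
go(.4821,.0464,.22,24)
E
```

```text
t 23.7 pos [0.433  0.0219 0.2185] cur 25.8 turn [-0.0, 0.0, 0.031] shift [0.0007, 0.0549, -0.0015] F [0.5 1.  0.7] g 0.999 q7 0.46
```

Request:
{"fn": "step_arm", "kwargs": {
  "plan": [
    [[0,0,0.031],[0.0007,0.04,0],80],
    [[0,0,0.031],[0.0007,0.055,0],80],
    [[0,0,0.031],[0.0007,0.055,0],80],
    [[0,0,0.031],[0.0007,0.055,0],80],
    [[0,0,0.031],[0.0007,0.055,0.03],80],
    [[0,0,0.031],[0.0007,0.055,0.06],80],
    [[0,0,0.031],[0.0007,0.055,0.07],80],
    [[0,0,0.031],[0.0007,0.055,0.07],80],
    [[0,0,0.031],[0.0007,0.055,0.07],80],
    [[0,0,0.031],[0.0007,0.055,0.07],80]
  ]
}}

```text
time: 24.95
position: [0.4829, 0.0465, 0.1496]
tool_rot: [1.71, 2.633, 0.001]
ft_force: [-0.1, -0.0, -0.6]
grip_width: 0.686
```

```bash
python3 - <<'E'
from h import *
go(.4821,.0464,.04,24)
im=ctrl.get_image('wrist'); c=cam('wrist')
im=im[:,:,::-1].copy()
TA=np.array([[20,17,60],[20,-17,60],[-20,-17,60],[-20,17,60]])/1000
for p in proj(T(.4821,.0464,np.radians(-66),TA),c): cv2.circle(im,tuple(p.round().astype(int)),2,(0,0,255),-1)
cv2.imwrite('pics/w13.png',im)
E
```

```text
t 24.95 pos [0.4829 0.0465 0.1496] cur 24.0 turn [0.002, 0.001, 0.0] shift [0.0004, -0.001, 0.1096] F [-0.1 -0.  -0.6] g 0.686 q7 0.21
```

View pics/w13.png

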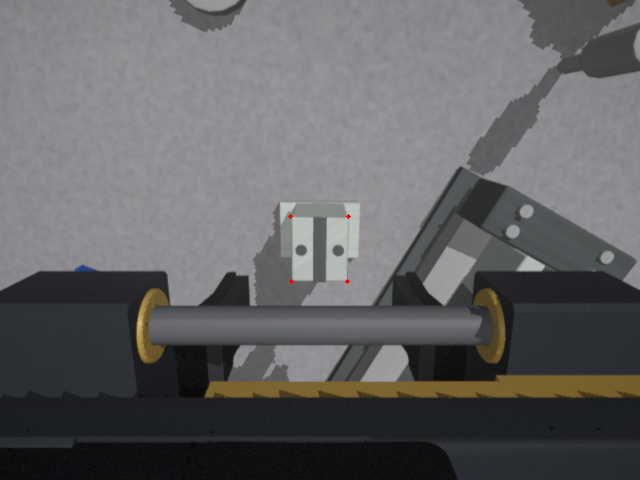

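Request:
{"fn": "step_arm", "kwargs": {
  "plan": [
    [[0,0,0],[0,-0.001,0.04],80],
    [[0,0,0],[0,-0.001,0.08],80],
    [[0,0,0],[0,-0.001,0.1],80],
    [[0,0,0],[0,-0.001,0.1095],80],
    [[0,0,0],[0,-0.001,0.1095],80],
    [[0,0,0],[0,-0.001,0.1095],255],
    [[0,0,0],[0,-0.001,0.1095],255],
    [[0,0,0],[0,-0.001,0.1095],255],
    [[0,0,0],[0,-0.001,0.1095],255],
    [[0,0,0],[0,-0.001,0.1095],255]
  ],
  "squeeze": 25
}}

```text
time: 26.25
position: [0.4818, 0.0461, 0.0395]
tool_rot: [1.71, 2.634, 0.001]
ft_force: [0.5, 0.2, 4.0]
grip_width: 0.389
```

Request:
{"fn": "step_arm", "kwargs": {
  "plan": [
    [[0,0,0],[0,0,0],255],
    [[0,0,0],[0,0,0],255],
    [[0,0,0],[0,0,-0.02],255],
    [[0,0,0],[0,0,-0.05],255],
    [[0,0,0],[0,0,-0.08],255],
    [[0,0,0],[0,0,-0.1],255],
    [[0,0,0],[0,0,-0.1],255],
    [[0,0,0],[0,0,-0.1],255],
    [[0,0,0],[0,0,-0.1],255],
    [[0,0,0],[0,0,-0.1],255]
  ]
}}

```text
time: 27.5
position: [0.4807, 0.0461, 0.1382]
tool_rot: [-1.71, -2.634, 0.001]
ft_force: [0.7, 0.6, -3.4]
grip_width: 0.386
```

```bash
python3 - <<'E'
from h import *
go(*T(.6007,-.0279,-1.6507,[[.137,0,.10]])[0],-4.6)
E
```

```text
t 27.5 pos [0.4807 0.0461 0.1382] cur 24.0 turn [-0.002, -0.001, 0.499] shift [-0.2368, 0.0139, 0.038] F [ 0.7  0.6 -3.4] g 0.386 q7 0.2
```

Request:
{"fn": "step_arm", "kwargs": {
  "plan": [
    [[0,0,0.08],[-0.03,0.002,0],255],
    [[0,0,0.16],[-0.07,0.004,0],255],
    [[0,0,0.25],[-0.12,0.007,0],255],
    [[0,0,0.35],[-0.17,0.01,0],255],
    [[0,0,0.45],[-0.21,0.013,0],255],
    [[0,0,0.499],[-0.237,0.014,0],255],
    [[0,0,0.499],[-0.237,0.014,0.02],255],
    [[0,0,0.499],[-0.237,0.014,0.04],255],
    [[0,0,0.499],[-0.237,0.014,0.06],255],
    [[0,0,0.499],[-0.237,0.014,0.075],255]
  ]
}}

```text
time: 28.75
position: [0.5895, -0.1636, 0.0621]
tool_rot: [-2.306, -2.131, 0.002]
ft_force: [0.1, -0.0, -5.2]
grip_width: 0.385
```

```bash
python3 - <<'E'
from h import *
go(*T(.6007,-.0279,-1.6507,[[.135,0,.05]])[0],-4.6)
im=ctrl.get_image('wrist')[:,:,::-1].copy(); c=cam('wrist')
for p in proj(T(.6007,-.0279,-1.6507,np.array([[60,43,29],[20,43,29],[85,21,29],[85,-21,29],[115,28,18.5],[115,-28,18.5]])/1000),c): cv2.circle(im,tuple(p.round().astype(int)),2,(0,0,255),-1)
cv2.imwrite('pics/w14.png',im)
E
```

```text
t 28.75 pos [ 0.5895 -0.1636  0.0621] cur -4.5 turn [-0.002, -0.0, 0.002] shift [0.0012, 0.0003, 0.0121] F [ 0.1 -0.  -5.2] g 0.385 q7 -0.08
```

View pics/w14.png

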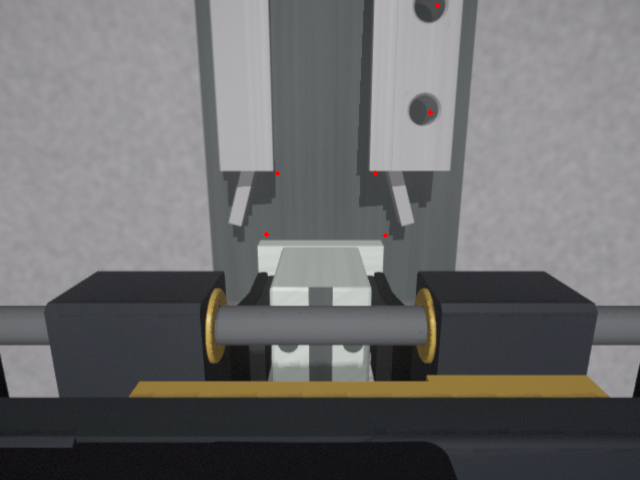

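Request:
{"fn": "step_arm", "kwargs": {
  "plan": [
    [[0,0,0],[0.001,0,0.008],255],
    [[0,0,0],[0.001,0,0.012],255],
    [[0,0,0],[0.001,0,0.012],255],
    [[0,0,0],[0.01,0,0.012],255],
    [[0,0,0],[0.02,0,0.012],255],
    [[0,0,0],[0.03,0,0.012],255],
    [[0,0,0],[0.045,0,0.012],255],
    [[0,0,0],[0.06,0,0.012],255],
    [[0,0,0],[0.075,0,0.012],255],
    [[0,0,0],[0.08,0,0.012],255]
  ]
}}

```text
time: 30.05
position: [0.5971, -0.0828, 0.0521]
tool_rot: [-2.306, -2.133, -0.001]
ft_force: [-0.9, 0.3, -4.3]
grip_width: 0.388
```

```bash
python3 - <<'E'
from h import *
go(*T(.6007,-.0279,-1.6507,[[-.06,0,.05]])[0],-4.6)
im=ctrl.get_image('wrist')[:,:,::-1].copy(); cv2.imwrite('pics/w15.png',im)
E
```

```text
t 30.05 pos [ 0.5971 -0.0828  0.0521] cur -4.4 turn [0.0, -0.001, 0.003] shift [0.115, -0.0005, 0.0022] F [-0.9  0.3 -4.3] g 0.388 q7 -0.22
```

View pics/w15.png

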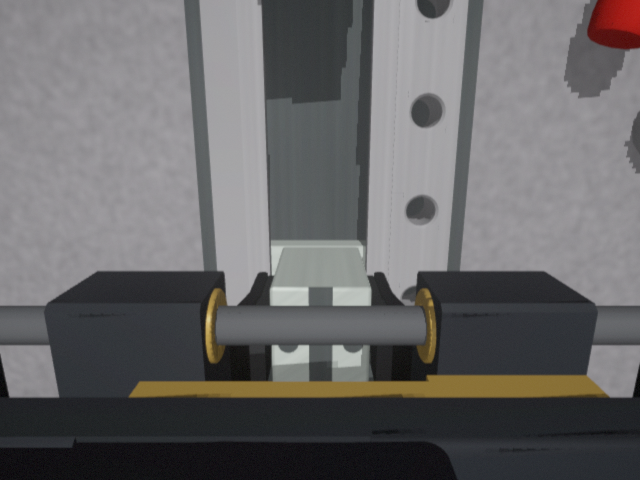

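Request:
{"fn": "step_arm", "kwargs": {
  "plan": [
    [[0,0,0.003],[0.002,0,0.002],255],
    [[0,0,0.003],[0.015,0,0.003],255],
    [[0,0,0.003],[0.03,0,0.003],255],
    [[0,0,0.003],[0.045,0,0.003],255],
    [[0,0,0.003],[0.06,0,0.003],255],
    [[0,0,0.003],[0.075,0,0.003],255],
    [[0,0,0.003],[0.09,0,0.003],255],
    [[0,0,0.003],[0.1,0,0.003],255],
    [[0,0,0.003],[0.105,0,0.003],255],
    [[0,0,0.003],[0.105,0,0.003],255]
  ]
}}

```text
time: 31.35
position: [0.6053, 0.0198, 0.049]
tool_rot: [2.311, 2.128, -0.0]
ft_force: [-0.1, 0.2, -2.8]
grip_width: 0.39
```

```bash
python3 - <<'E'
from h import *
go(*T(.6007,-.0279,-1.6507,[[-.06,0,.048]])[0],-4.6)
im=ctrl.get_image('wrist')[:,:,::-1].copy(); cv2.imwrite('pics/w16.png',im[50:450,100:540])
E
```

```text
t 31.35 pos [0.6053 0.0198 0.049 ] cur -4.7 turn [-0.0, 0.0, -0.002] shift [0.0121, -0.0008, 0.001] F [-0.1  0.2 -2.8] g 0.39 q7 -0.41
```

View pics/w16.png

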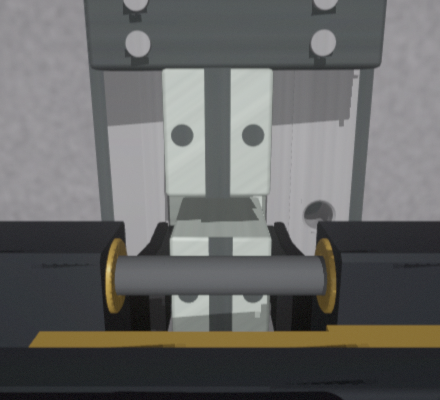

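Jaw 1 sits at the stop, and jaw 2 is about 12 mm short of it. I'll press it home.

Request:
{"fn": "step_arm", "kwargs": {
  "plan": [
    [[0,0,0],[0.003,0,0.0005],255],
    [[0,0,0],[0.006,0,0.001],255],
    [[0,0,0],[0.008,0,0.001],255],
    [[0,0,0],[0.01,0,0.001],255],
    [[0,0,0],[0.011,0,0.001],255],
    [[0,0,0],[0.012,0,0.001],255],
    [[0,0,0],[0.013,0,0.001],255],
    [[0,0,0],[0.014,0,0.001],255],
    [[0,0,0],[0.014,0,0.001],255],
    [[0,0,0],[0.014,0,0.001],255]
  ]
}}

```text
time: 32.65
position: [0.6064, 0.0334, 0.048]
tool_rot: [2.312, 2.127, -0.0]
ft_force: [-0.4, -0.8, -3.2]
grip_width: 0.388
```

Request:
{"fn": "step_arm", "kwargs": {
  "plan": [
    [[0,0,0],[0.0005,0,0],255],
    [[0,0,0],[0.001,0,0],255],
    [[0,0,0],[0.0015,0,0],255],
    [[0,0,0],[0.002,0,0],255],
    [[0,0,0],[0.002,0,0],255],
    [[0,0,0],[0.002,0,0],255],
    [[0,0,0],[0.002,0,0],255],
    [[0,0,0],[0.002,0,0],255],
    [[0,0,0],[0.002,0,0],255],
    [[0,0,0],[0.002,0,0],255]
  ]
}}

```text
time: 33.9
position: [0.6065, 0.0334, 0.048]
tool_rot: [2.312, 2.125, -0.004]
ft_force: [-1.7, -6.3, -1.9]
grip_width: 0.386
```

```bash
python3 - <<'E'
from h import *
go(*T(.6007,-.0279,-1.6507,[[-.06,0,.048]])[0],-4.6)
im=ctrl.get_image('wrist')[:,:,::-1].copy(); cv2.imwrite('pics/w17.png',im[50:450,100:540])
E
```

```text
t 33.9 pos [0.6065 0.0334 0.048 ] cur -4.8 turn [-0.0, 0.003, -0.004] shift [-0.0016, -0.0008, 0.0] F [-1.7 -6.3 -1.9] g 0.386 q7 -0.44
```

View pics/w17.png

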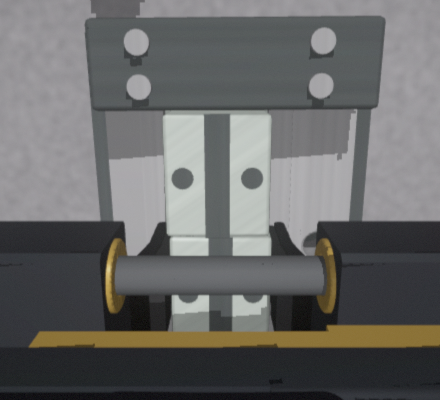

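Request:
{"fn": "step_arm", "kwargs": {
  "plan": [
    [[0,0,0],[-0.001,0,0.001],0],
    [[0,0,0],[-0.001,0,0.001],0],
    [[0,0,0],[-0.001,0,0.001],0],
    [[0,0,0],[-0.001,0,0.001],0],
    [[0,0,0],[-0.001,0,-0.02],0],
    [[0,0,0],[-0.001,0,-0.07],0],
    [[0,0,0],[-0.001,0,-0.12],0],
    [[0,0,0],[0.03,-0.02,-0.17],0],
    [[0,0,0],[0.08,-0.05,-0.17],0],
    [[0,0,0.05],[0.13,-0.09,-0.17],0]
  ]
}}

```text
time: 35.2
position: [0.5286, 0.1733, 0.2206]
tool_rot: [2.365, 2.066, 0.006]
ft_force: [0.9, 0.5, -1.2]
grip_width: 0.998
```

```bash
python3 - <<'E'
from h import *
go(.4143,.3217,.24,-29.6)
im=ctrl.get_image('scene')[:,:,::-1].copy(); cv2.imwrite('pics/s18.png',im); 
cv2.imwrite('pics/s18c.png',cv2.resize(im[100:330,200:520],None,fx=2.5,fy=2.5,interpolation=cv2.INTER_CUBIC))
im=ctrl.get_image('top')[:,:,::-1].copy(); cv2.imwrite('pics/t18.png',im); 
E
```

```text
t 35.2 pos [0.5286 0.1733 0.2206] cur -7.7 turn [0.003, -0.002, 0.382] shift [0.1317, -0.1331, -0.0197] F [ 0.9  0.5 -1.2] g 0.998 q7 -0.63
```

View pics/s18c.png

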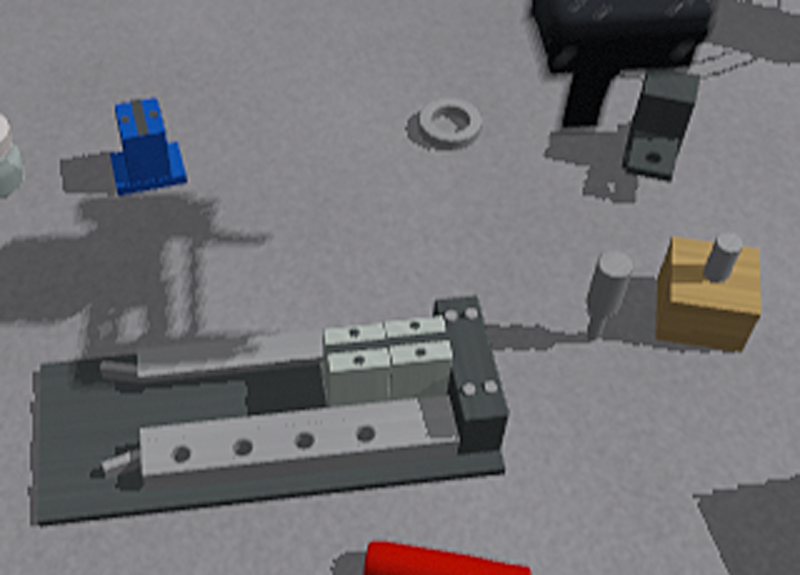

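Request:
{"fn": "step_arm", "kwargs": {
  "plan": [
    [[0,0,0.1],[0.03,-0.03,-0.02],0],
    [[0,0,0.2],[0.06,-0.06,-0.02],0],
    [[0,0,0.3],[0.1,-0.1,-0.02],0],
    [[0,0,0.382],[0.132,-0.133,-0.02],0],
    [[0,0,0.382],[0.132,-0.133,-0.02],0],
    [[0,0,0.382],[0.132,-0.133,-0.02],0],
    [[0,0,0.382],[0.132,-0.133,-0.02],0],
    [[0,0,0.382],[0.132,-0.133,-0.02],0],
    [[0,0,0.382],[0.132,-0.133,-0.02],0],
    [[0,0,0.382],[0.132,-0.133,-0.02],0]
  ]
}}

```text
time: 36.55
position: [0.4144, 0.3196, 0.2379]
tool_rot: [-2.714, -1.582, 0.0]
ft_force: [-0.7, 0.1, 0.5]
grip_width: 0.998
```

```bash
python3 - <<'E'
from h import *
go(.4143,.3217,.05,-29.6)
im=ctrl.get_image('wrist'); c=cam('wrist')
im=im[:,:,::-1].copy(); cv2.imwrite('pics/w19raw.png',im)
TK=np.array([[20,17,70],[20,-17,70],[-20,-17,70],[-20,17,70],[0,43,32]])/1000
P=proj(T(.4143,.3217,-2.0878,TK),c);print(P.round(1))
for p in P: cv2.circle(im,tuple(p.round().astype(int)),2,(0,0,255),-1)
cv2.imwrite('pics/w19.png',im)
E
```

```text
t 36.55 pos [0.4144 0.3196 0.2379] cur -29.5 turn [-0.0, 0.0, 0.001] shift [0.0018, -0.0011, 0.1879] F [-0.7  0.1  0.5] g 0.998 q7 -1.3
[[342.4 242.9]
 [299.2 242.8]
 [298.7 192.3]
 [343.2 192.5]
 [370.6 209. ]]
```

View pics/w19.png

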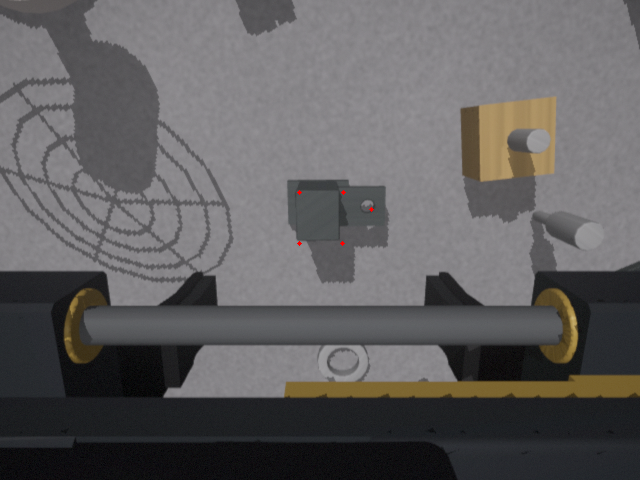

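Request:
{"fn": "step_arm", "kwargs": {
  "plan": [
    [[0,0,0],[0.003,-0.003,0.06],0],
    [[0,0,0],[0.003,-0.003,0.1],0],
    [[0,0,0],[0.003,-0.003,0.14],0],
    [[0,0,0],[0.003,-0.003,0.17],0],
    [[0,0,0],[0.003,-0.003,0.186],0],
    [[0,0,0],[0.003,-0.003,0.187],0],
    [[0,0,0],[0.003,-0.003,0.187],0],
    [[0,0,0],[0.003,-0.003,0.187],255],
    [[0,0,0],[0.003,-0.003,0.187],255],
    [[0,0,0],[0.003,-0.003,0.187],255]
  ],
  "squeeze": 25
}}

```text
time: 37.85
position: [0.4133, 0.324, 0.0514]
tool_rot: [2.714, 1.582, 0.001]
ft_force: [-0.7, -0.5, 0.4]
grip_width: 0.742
```

Request:
{"fn": "step_arm", "kwargs": {
  "plan": [
    [[0,0,0],[0,0,0],255],
    [[0,0,0],[0,0,0],255],
    [[0,0,0],[0,0,0],255],
    [[0,0,0],[0,0,0],255],
    [[0,0,0],[0,0,0],255],
    [[0,0,0],[0,0,0],255],
    [[0,0,0],[0,0,0],255],
    [[0,0,0],[0,0,0],255],
    [[0,0,0],[0,0,0],255],
    [[0,0,0],[0,0,0],255]
  ]
}}

```text
time: 39.1
position: [0.4132, 0.3238, 0.051]
tool_rot: [2.714, 1.582, -0.0]
ft_force: [1.6, -0.2, 0.3]
grip_width: 0.389
```

```bash
python3 - <<'E'
from h import *
go(.4143,.3217,.05,-29.6)
im=ctrl.get_image('wrist')[:,:,::-1]; cv2.imwrite('pics/w20.png',im)
E
```

```text
t 39.1 pos [0.4132 0.3238 0.051 ] cur -29.5 turn [0.0, 0.0, 0.002] shift [-0.0013, 0.002, 0.001] F [ 1.6 -0.2  0.3] g 0.389 q7 -1.48
```

View pics/w20.png

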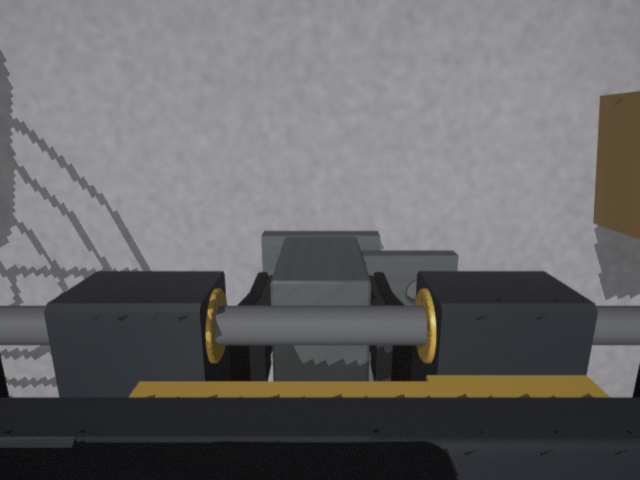

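Request:
{"fn": "step_arm", "kwargs": {
  "plan": [
    [[0,0,0],[0,0,-0.03],255],
    [[0,0,0],[0,0,-0.08],255],
    [[0,0,0],[0,0,-0.13],255],
    [[0,0,0],[-0.02,0,-0.15],255],
    [[0,0,0],[-0.06,0.01,-0.15],255],
    [[0,0,0],[-0.1,0.02,-0.15],255],
    [[0,0,-0.05],[-0.14,0.03,-0.15],255],
    [[0,0,-0.1],[-0.18,0.03,-0.15],255],
    [[0,0,-0.15],[-0.22,0.04,-0.15],255],
    [[0,0,-0.2],[-0.25,0.05,-0.15],255]
  ]
}}

```text
time: 40.4
position: [0.3405, 0.0889, 0.1998]
tool_rot: [-2.554, -1.829, 0.008]
ft_force: [0.2, 0.3, -3.0]
grip_width: 0.386
```

```bash
python3 - <<'E'
from h import *
go(*T(.6007,-.0279,-1.6507,[[.139,0,.10]])[0],-4.6)
E
```

```text
t 40.4 pos [0.3405 0.0889 0.1998] cur -18.8 turn [-0.004, 0.003, -0.247] shift [-0.1613, 0.3184, 0.0993] F [ 0.2  0.3 -3. ] g 0.386 q7 -0.59
```

Request:
{"fn": "step_arm", "kwargs": {
  "plan": [
    [[0,0,-0.03],[-0.01,0.05,0],255],
    [[0,0,-0.07],[-0.04,0.1,0],255],
    [[0,0,-0.12],[-0.07,0.15,0],255],
    [[0,0,-0.17],[-0.1,0.2,0],255],
    [[0,0,-0.22],[-0.13,0.25,0],255],
    [[0,0,-0.247],[-0.15,0.3,0],255],
    [[0,0,-0.247],[-0.161,0.318,0],255],
    [[0,0,-0.247],[-0.161,0.318,0.05],255],
    [[0,0,-0.247],[-0.161,0.318,0.1],255],
    [[0,0,-0.247],[-0.161,0.318,0.1],255]
  ]
}}

```text
time: 41.65
position: [0.5858, -0.1624, 0.0943]
tool_rot: [-2.299, -2.124, 0.017]
ft_force: [-0.2, 0.6, -4.1]
grip_width: 0.389
```

Request:
{"fn": "step_arm", "kwargs": {
  "plan": [
    [[0,0,0],[0,0,0],255],
    [[0,0,0],[0,0,0],255],
    [[0,0,0],[0,0,0],255],
    [[0,0,0],[0,0,0],255],
    [[0,0,0],[0,0,0],255],
    [[0,0,0],[0,0,0],255],
    [[0,0,0],[0,0,0],255],
    [[0,0,0],[0,0,0],255],
    [[0,0,0],[0,0,0],255],
    [[0,0,0],[0,0,0],255]
  ]
}}

```text
time: 42.9
position: [0.5905, -0.1643, 0.1]
tool_rot: [-2.308, -2.13, 0.006]
ft_force: [0.2, 0.2, -4.1]
grip_width: 0.39
```

```bash
python3 - <<'E'
from h import *
go(*T(.6007,-.0279,-1.6507,[[.138,0,.0605]])[0],-4.6)
im=ctrl.get_image('wrist')[:,:,::-1].copy(); c=cam('wrist')
for p in proj(T(.6007,-.0279,-1.6507,np.array([[60,43,29],[20,43,29],[85,21,29],[85,-21,29],[117,28,59.5],[117,-28,59.5]])/1000),c): cv2.circle(im,tuple(p.round().astype(int)),2,(0,0,255),-1)
cv2.imwrite('pics/w21.png',im)
E
```

```text
t 42.9 pos [ 0.5905 -0.1643  0.1   ] cur -4.6 turn [-0.003, 0.002, 0.0] shift [-0.0012, -0.0006, 0.0395] F [ 0.2  0.2 -4.1] g 0.39 q7 0.17
```

View pics/w21.png

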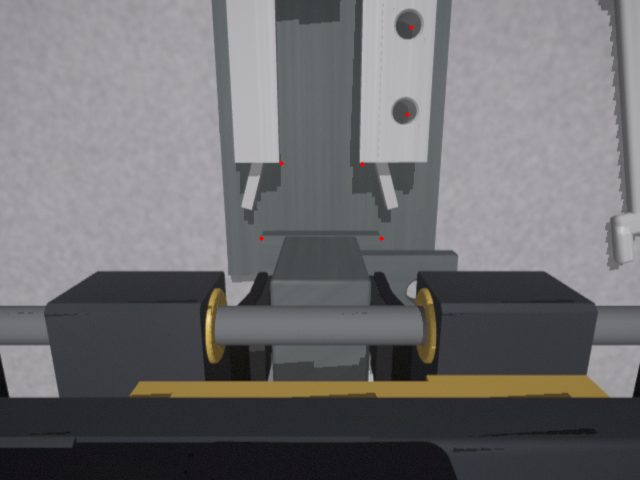

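Request:
{"fn": "step_arm", "kwargs": {
  "plan": [
    [[0,0,0],[-0.001,-0.0005,0.015],255],
    [[-0.002,0.002,0],[-0.001,-0.0005,0.03],255],
    [[-0.003,0.002,0],[-0.001,-0.0005,0.037],255],
    [[-0.003,0.002,0],[-0.001,-0.0005,0.039],255],
    [[-0.003,0.002,0],[-0.001,-0.0005,0.039],255],
    [[-0.003,0.002,0],[-0.001,-0.0005,0.039],255],
    [[-0.003,0.002,0],[-0.001,-0.0005,0.039],255],
    [[-0.003,0.002,0],[-0.001,-0.0005,0.039],255],
    [[-0.003,0.002,0],[-0.001,-0.0005,0.039],255],
    [[-0.003,0.002,0],[-0.001,-0.0005,0.039],255]
  ]
}}

```text
time: 44.2
position: [0.5898, -0.1653, 0.0611]
tool_rot: [2.309, 2.131, -0.001]
ft_force: [-1.0, -0.3, -3.5]
grip_width: 0.389
```

```bash
python3 - <<'E'
from h import *
go(*T(.6007,-.0279,-1.6507,[[.138,0,.0605]])[0],-4.6)
im=ctrl.get_image('wrist')[:,:,::-1].copy(); cv2.imwrite('pics/w22.png',im)
im=ctrl.get_image('scene')[:,:,::-1].copy(); cv2.imwrite('pics/s22.png',cv2.resize(im[180:330,180:420],None,fx=3,fy=3))
E
```

```text
t 44.2 pos [ 0.5898 -0.1653  0.0611] cur -4.6 turn [-0.0, 0.0, 0.0] shift [-0.0001, -0.0001, 0.0006] F [-1.  -0.3 -3.5] g 0.389 q7 0.18
```

View pics/w22.png

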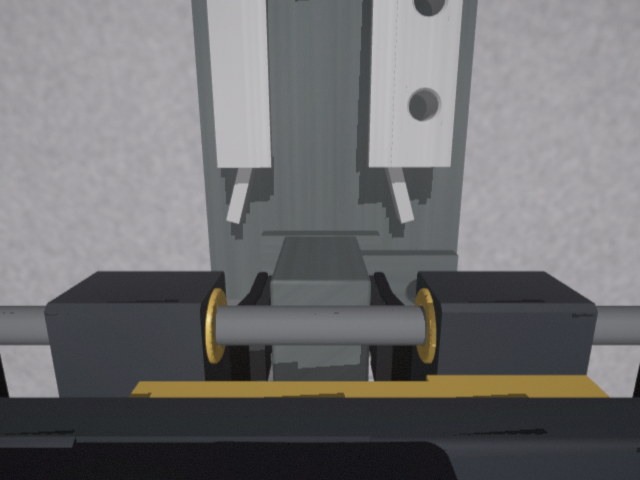

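View pics/s22.png

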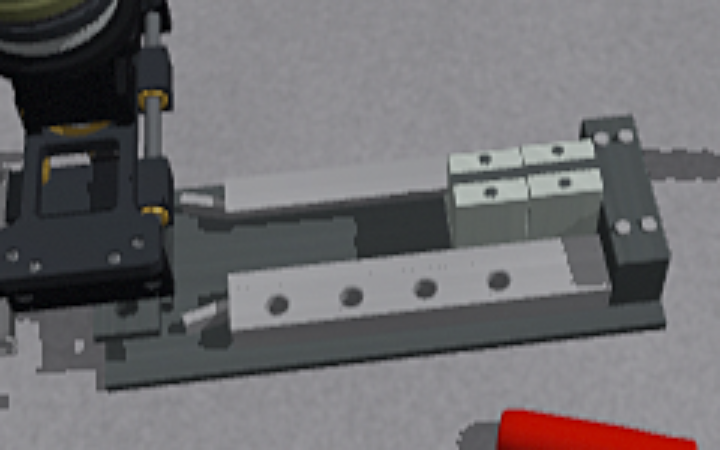

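Request:
{"fn": "step_arm", "kwargs": {
  "plan": [
    [[0,0,0],[0.005,0,0],255],
    [[0,0,0],[0.012,0,0],255],
    [[0,0,0],[0.02,0,0],255],
    [[0,0,0],[0.03,0,0],255],
    [[0,0,0],[0.04,0,0],255],
    [[0,0,0],[0.05,0,0],255],
    [[0,0,0],[0.06,0,0],255],
    [[0,0,0],[0.07,0,0],255],
    [[0,0,0],[0.08,0,0],255],
    [[0,0,0],[0.08,0,0],255]
  ]
}}

```text
time: 45.55
position: [0.5963, -0.084, 0.061]
tool_rot: [-2.306, -2.133, -0.0]
ft_force: [0.9, -0.3, -3.6]
grip_width: 0.389
```

```bash
python3 - <<'E'
from h import *
go(*T(.6007,-.0279,-1.6507,[[-.02,0,.0605]])[0],-4.6)
im=ctrl.get_image('wrist')[:,:,::-1].copy(); cv2.imwrite('pics/w23.png',im)
E
```

```text
t 45.55 pos [ 0.5963 -0.084   0.061 ] cur -4.5 turn [-0.0, -0.0, 0.002] shift [0.0763, -0.0, 0.0006] F [ 0.9 -0.3 -3.6] g 0.389 q7 0.04
```

View pics/w23.png

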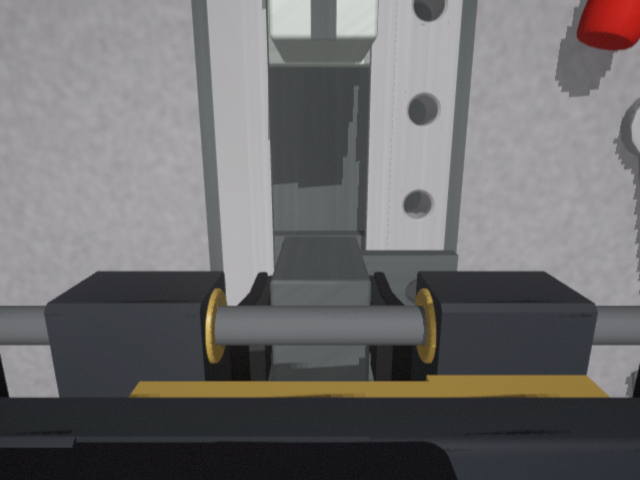

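Request:
{"fn": "step_arm", "kwargs": {
  "plan": [
    [[0,0,0.002],[0.01,0,0],255],
    [[0,0,0.002],[0.02,0,0],255],
    [[0,0,0.002],[0.03,0,0],255],
    [[0,0,0.002],[0.04,0,0],255],
    [[0,0,0.002],[0.05,0,0],255],
    [[0,0,0.002],[0.06,0,0],255],
    [[0,0,0.002],[0.066,0,0],255],
    [[0,0,0.002],[0.068,0,0.001],255],
    [[0,0,0.002],[0.068,0,0.0015],255],
    [[0,0,0.002],[0.068,0,0.0015],255]
  ]
}}

```text
time: 46.85
position: [0.6015, -0.0185, 0.0594]
tool_rot: [2.312, 2.127, -0.001]
ft_force: [0.8, 0.2, -3.4]
grip_width: 0.389
```

Request:
{"fn": "step_arm", "kwargs": {
  "plan": [
    [[0,0,0],[0.002,0,0],255],
    [[0,0,0],[0.004,0,0],255],
    [[0,0,0],[0.006,0,0],255],
    [[0,0,0],[0.0075,0,0],255],
    [[0,0,0],[0.0085,0,0],255],
    [[0,0,0],[0.0095,0,0],255],
    [[0,0,0],[0.01,0,0],255],
    [[0,0,0],[0.0105,0,0],255],
    [[0,0,0],[0.0105,0,0],255],
    [[0,0,0],[0.0105,0,0],255]
  ]
}}

```text
time: 48.1
position: [0.6024, -0.0082, 0.0595]
tool_rot: [2.311, 2.127, -0.002]
ft_force: [-0.4, -3.5, -2.3]
grip_width: 0.39
```

```bash
python3 - <<'E'
from h import *
go(*T(.6007,-.0279,-1.6507,[[-.02,0,.059]])[0],-4.6)
im=ctrl.get_image('wrist')[:,:,::-1].copy(); cv2.imwrite('pics/w24.png',im)
E
```

```text
t 48.1 pos [ 0.6024 -0.0082  0.0595] cur -4.7 turn [-0.0, 0.001, -0.002] shift [0.0002, -0.0001, 0.0005] F [-0.4 -3.5 -2.3] g 0.39 q7 -0.11
```

View pics/w24.png

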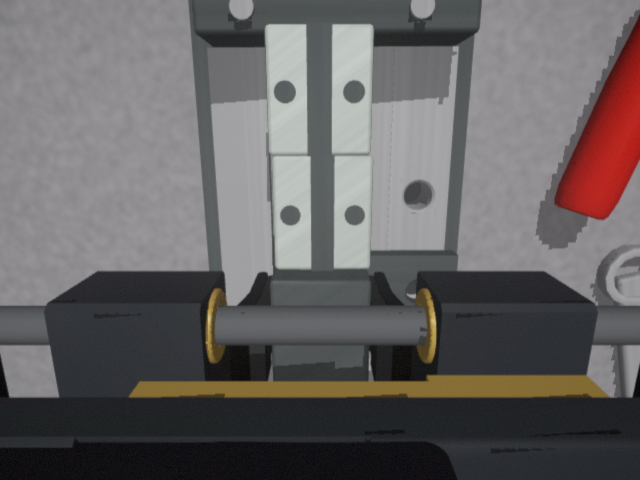

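Request:
{"fn": "step_arm", "kwargs": {
  "plan": [
    [[0,0,0],[0.0005,0,0],255],
    [[0,0,0],[0.001,0,0],255],
    [[0,0,0],[0.002,0,0],255],
    [[0,0,0],[0.003,0,0.0005],255],
    [[0,0,0],[0.003,0,0.0005],255],
    [[0,0,0],[0.003,0,0.0005],255],
    [[0,0,0],[0.003,0,0.0005],255],
    [[0,0,0],[0.003,0,0.0005],255],
    [[0,0,0],[0.003,0,0.0005],255],
    [[0,0,0],[0.003,0,0.0005],255]
  ]
}}

```text
time: 49.4
position: [0.6025, -0.0081, 0.0594]
tool_rot: [2.311, 2.124, -0.005]
ft_force: [-1.9, -9.1, 0.0]
grip_width: 0.391
```

Request:
{"fn": "step_arm", "kwargs": {
  "plan": [
    [[0,0,0],[0,0,0.0005],255],
    [[0,0,0],[-0.001,0,0.0005],255],
    [[0,0,0],[-0.001,0,0.0005],0],
    [[0,0,0],[-0.001,0,0.0005],0],
    [[0,0,0],[-0.001,0,0.0005],0],
    [[0,0,0],[-0.001,0,-0.01],0],
    [[0,0,0],[-0.001,0,-0.04],0],
    [[0,0,0],[-0.001,0,-0.09],0],
    [[0,0,0],[-0.001,0,-0.14],0],
    [[0,0,0],[-0.001,0,-0.15],0]
  ]
}}

```text
time: 50.65
position: [0.6051, -0.005, 0.2145]
tool_rot: [2.307, 2.125, 0.01]
ft_force: [0.1, 0.0, -0.8]
grip_width: 0.995
```

```bash
python3 - <<'E'
from h import *
go(.5814,.2933,.22,-20)
c=cam('wrist'); im=ctrl.get_image('wrist')[:,:,::-1].copy(); cv2.imwrite('pics/w25raw.png',im)
P=proj(T(.6007,-.0279,-1.6507,np.array([[-20,43,29],[-20,43,40],[60,43,29]])/1000),c); print(P.round(1))
cv2.imwrite('pics/w25.png',im)
im=ctrl.get_image('scene')[:,:,::-1].copy(); cv2.imwrite('pics/s25.png',im)
im=ctrl.get_image('top')[:,:,::-1].copy(); cv2.imwrite('pics/t25.png',im)
E
```

```text
t 50.65 pos [ 0.6051 -0.005   0.2145] cur -4.7 turn [0.008, -0.002, 0.267] shift [0.2954, -0.048, -0.0056] F [ 0.1  0.  -0.8] g 0.995 q7 -0.11
[[368.9 220.1]
 [370.5 223.1]
 [366.3 310.2]]
```

View pics/w25.png

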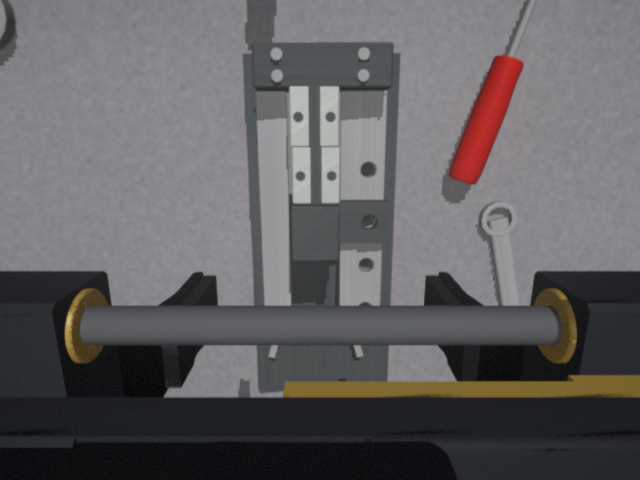

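View pics/s25.png

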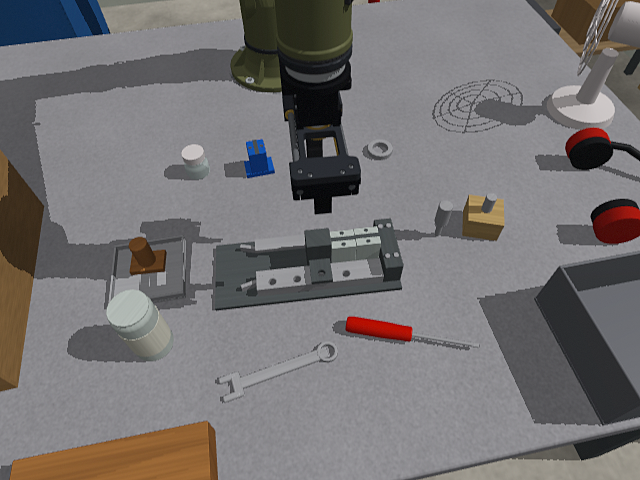

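Jaws 1 and 2 and the keeper form a closed row, with the eye at (369,221) over hole 2. Next is the pin in the stand. Its head measures about 18.8 mm, against 23.8 mm for the loose pin at the left of the stand. I'll hover and confirm.

Request:
{"fn": "step_arm", "kwargs": {
  "plan": [
    [[0,0,-0.15],[0.03,-0.005,-0.005],115],
    [[0,0,-0.3],[0.06,-0.01,-0.005],115],
    [[0,0,-0.45],[0.1,-0.015,-0.005],115],
    [[0,0,-0.6],[0.14,-0.02,-0.005],115],
    [[0,0,-0.75],[0.18,-0.03,-0.005],115],
    [[0,0,-0.9],[0.22,-0.035,-0.005],115],
    [[0,0,-1.05],[0.26,-0.04,-0.005],115],
    [[0,0,-1.2],[0.295,-0.048,-0.005],115],
    [[0,0,-1.38],[0.295,-0.048,-0.005],115],
    [[0.008,-0.002,-1.56],[0.295,-0.048,-0.005],115]
  ]
}}

```text
time: 52.05
position: [0.5775, 0.2929, 0.2111]
tool_rot: [-0.134, -3.13, 0.014]
ft_force: [0.5, -0.8, -0.1]
grip_width: 0.549
```

Request:
{"fn": "step_arm", "kwargs": {
  "plan": [
    [[0,0,0],[0,0,0],115],
    [[0,0,0],[0,0,0],115],
    [[0,0,0],[0,0,0],115],
    [[0,0,0],[0,0,0],115],
    [[0,0,0],[0,0,0],115],
    [[0,0,0],[0,0,0],115],
    [[0,0,0],[0,0,0],115],
    [[0,0,0],[0,0,0],115],
    [[0,0,0],[0,0,0],115],
    [[0,0,0],[0,0,0],115]
  ]
}}

```text
time: 53.3
position: [0.579, 0.2926, 0.2139]
tool_rot: [-0.146, -3.134, 0.01]
ft_force: [0.6, -0.5, -0.5]
grip_width: 0.547
```

```bash
python3 - <<'E'
from h import *
go(.5814,.2933,.063,85.4)
c=cam('wrist'); im=ctrl.get_image('wrist')[:,:,::-1].copy(); cv2.imwrite('pics/w26raw.png',im)
P=proj([[.5814,.2933,.079],[.5814,.2933,.045]],c); print(P.round(1))
for p in P: cv2.circle(im,tuple(p.round().astype(int)),1,(0,0,255),-1)
cv2.imwrite('pics/w26.png',im)
cv2.imwrite('pics/w26c.png',cv2.resize(im[130:300,230:500],None,fx=2.9,fy=2.9,interpolation=cv2.INTER_CUBIC))
E
```

```text
t 53.3 pos [0.579  0.2926 0.2139] cur 84.7 turn [-0.007, -0.004, -0.013] shift [-0.0029, 0.0019, 0.1509] F [ 0.6 -0.5 -0.5] g 0.547 q7 0.89
[[320.9 234.4]
 [321.2 223.9]]
```

View pics/w26.png

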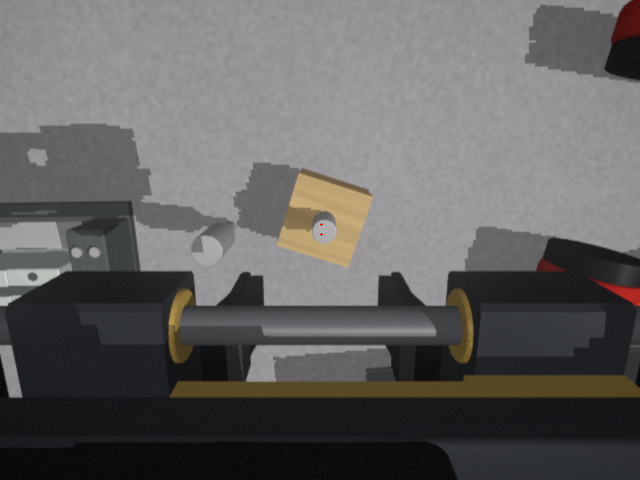

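View pics/w26c.png

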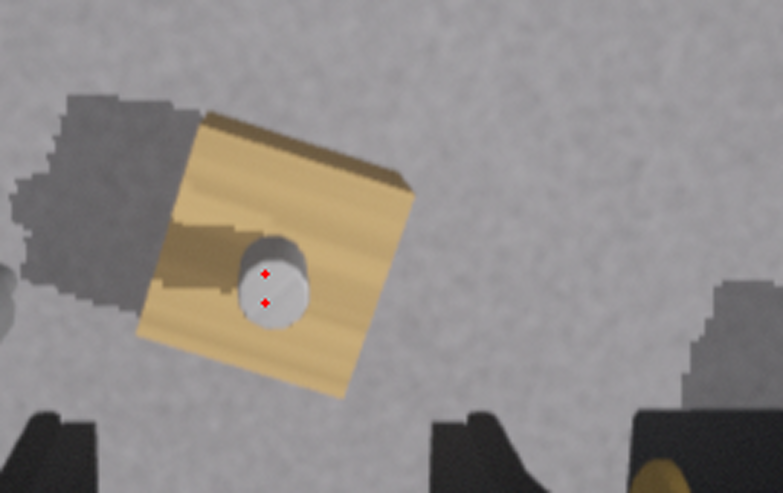

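```bash
python3 - <<'E'
from h import *
c=cam('wrist')
b=back([[324.0,231.0]],.079,c)[0]; print(b.round(4))
go(b[0],b[1],.064,85.4)
E
```

```text
[0.5791 0.2957 0.079 ]
t 53.35 pos [0.5791 0.2927 0.2139] cur 84.7 turn [-0.007, -0.004, -0.013] shift [-0.0004, 0.004, 0.1499] F [-0.2  0.2 -0.2] g 0.551 q7 0.89
```

Request:
{"fn": "step_arm", "kwargs": {
  "plan": [
    [[-0.007,-0.004,-0.013],[0,0.003,0.02],115],
    [[-0.007,-0.004,-0.013],[0,0.003,0.05],115],
    [[-0.007,-0.004,-0.013],[0,0.003,0.07],115],
    [[-0.007,-0.004,-0.013],[0,0.003,0.07],115],
    [[-0.007,-0.004,-0.013],[0,0.003,0.07],115],
    [[-0.007,-0.004,-0.013],[0,0.003,0.07],115],
    [[-0.007,-0.004,-0.013],[0,0.003,0.07],115],
    [[-0.007,-0.004,-0.013],[0,0.003,0.07],115],
    [[-0.007,-0.004,-0.013],[0,0.003,0.07],115],
    [[-0.007,-0.004,-0.013],[0,0.003,0.07],115]
  ]
}}

```text
time: 54.6
position: [0.579, 0.2952, 0.1439]
tool_rot: [0.126, 3.139, 0.0]
ft_force: [-0.4, -0.1, 0.0]
grip_width: 0.547
```

```bash
python3 - <<'E'
from h import *
c=cam('wrist'); im=ctrl.get_image('wrist')[:,:,::-1].copy()
P=proj([[.5791,.2957,.079]],c); print(P.round(1))
for p in P: cv2.circle(im,tuple(p.round().astype(int)),1,(0,0,255),-1)
cv2.imwrite('pics/w27.png',cv2.resize(im[130:380,190:460],None,fx=2.4,fy=2.4,interpolation=cv2.INTER_CUBIC))
go(.5791,.2957,.064,85.4)
E
```

```text
[[318.6 261.6]]
t 54.65 pos [0.5789 0.2952 0.1439] cur 85.4 turn [0.0, -0.0, 0.0] shift [-0.0001, 0.0005, 0.0799] F [ 0.1 -0.4  1.4] g 0.552 q7 0.89
```

View pics/w27.png

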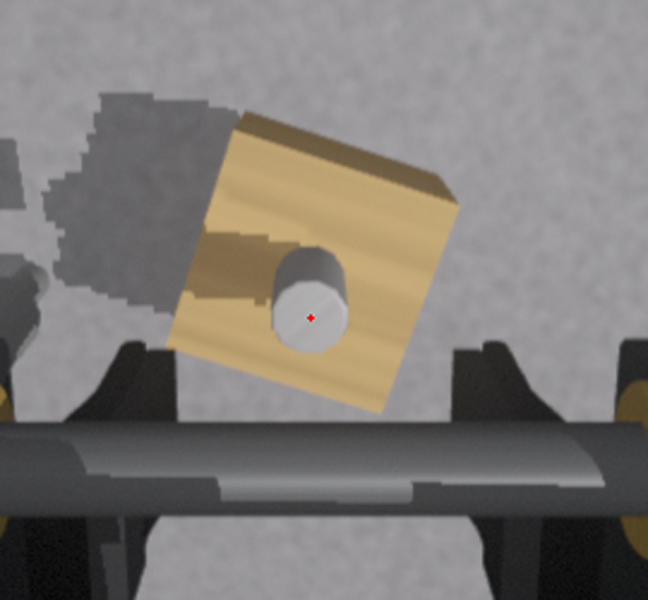

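Request:
{"fn": "step_arm", "kwargs": {
  "plan": [
    [[0,0,0],[0,0.0005,0.03],115],
    [[0,0,0],[0,0.0005,0.06],115],
    [[0,0,0],[0,0.0005,0.075],115],
    [[0,0,0],[0,0.0005,0.08],115],
    [[0,0,0],[0,0.0005,0.08],115],
    [[0,0,0],[0,0.0005,0.08],115],
    [[0,0,0],[0,0.0005,0.08],255],
    [[0,0,0],[0,0.0005,0.08],255],
    [[0,0,0],[0,0.0005,0.08],255],
    [[0,0,0],[0,0.0005,0.08],255]
  ],
  "squeeze": 20
}}

```text
time: 55.9
position: [0.5791, 0.2957, 0.064]
tool_rot: [0.126, 3.139, 0.0]
ft_force: [-0.4, -0.8, 0.9]
grip_width: 0.199
```

Request:
{"fn": "step_arm", "kwargs": {
  "plan": [
    [[0,0,0],[0,0,0],255],
    [[0,0,0],[0,0,0],255],
    [[0,0,0],[0,0,0],255],
    [[0,0,0],[0,0,0],255],
    [[0,0,0],[0,0,0],255],
    [[0,0,0],[0,0,0],255],
    [[0,0,0],[0,0,0],255],
    [[0,0,0],[0,0,0],255],
    [[0,0,0],[0,0,0],255],
    [[0,0,0],[0,0,0],255]
  ]
}}

```text
time: 57.15
position: [0.5791, 0.2956, 0.0639]
tool_rot: [0.126, 3.139, 0.0]
ft_force: [-0.6, -0.3, 1.3]
grip_width: 0.201
```

```bash
python3 - <<'E'
from h import *
go(.5791,.2957,.064,85.4)
c=cam('wrist'); im=ctrl.get_image('wrist')[:,:,::-1].copy()
cv2.imwrite('pics/w28.png',im)
E
```

```text
t 57.15 pos [0.5791 0.2956 0.0639] cur 85.4 turn [0.0, 0.0, 0.0] shift [-0.0, 0.0001, -0.0001] F [-0.6 -0.3  1.3] g 0.201 q7 0.87
```

View pics/w28.png

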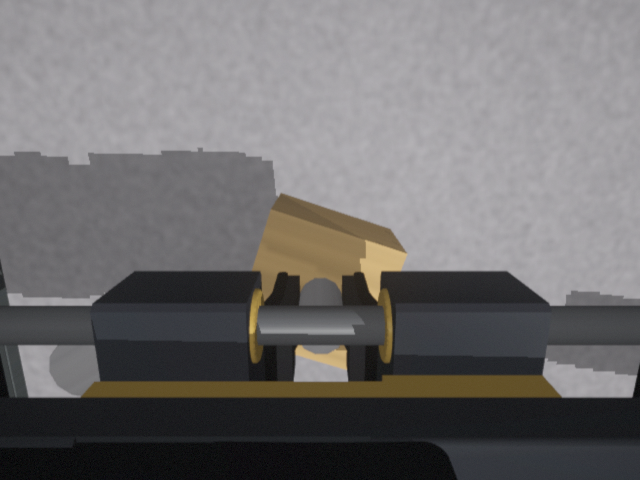

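Request:
{"fn": "step_arm", "kwargs": {
  "plan": [
    [[0,0,0],[0,0,-0.02],255],
    [[0,0,0],[0,0,-0.05],255],
    [[0,0,0],[0,0,-0.1],255],
    [[0,0,0],[-0.02,-0.04,-0.1],255],
    [[0,0,0],[-0.045,-0.09,-0.1],255],
    [[0,0,0],[-0.07,-0.14,-0.1],255],
    [[0,0,0],[-0.095,-0.19,-0.1],255],
    [[0,0,0],[-0.12,-0.24,-0.1],255],
    [[0,0,0],[-0.14,-0.28,-0.1],255],
    [[0,0,0],[-0.145,-0.296,-0.1],255]
  ]
}}

```text
time: 58.45
position: [0.7009, -0.0153, 0.1647]
tool_rot: [0.133, 3.137, -0.002]
ft_force: [0.4, 0.2, -1.6]
grip_width: 0.199
```

Request:
{"fn": "step_arm", "kwargs": {
  "plan": [
    [[0,0,0],[0,0,0],255],
    [[0,0,0],[0,0,0],255],
    [[0,0,0],[0,0,0],255],
    [[0,0,0],[0,0,0],255],
    [[0,0,0],[0,0,0],255],
    [[0,0,0],[0,0,0],255],
    [[0,0,0],[0,0,0],255],
    [[0,0,0],[0,0,0],255],
    [[0,0,0],[0,0,0],255],
    [[0,0,0],[0,0,0],255]
  ]
}}

```text
time: 59.7
position: [0.6999, -0.011, 0.1638]
tool_rot: [0.126, 3.139, 0.0]
ft_force: [-0.5, 1.3, -0.2]
grip_width: 0.198
```

```bash
python3 - <<'E'
from h import *
go(.6452,-.0114,.15,85.4)
c=cam('wrist'); im=ctrl.get_image('wrist')[:,:,::-1].copy(); cv2.imwrite('pics/w29raw.png',im)
P=proj([[.6452,-.0114,.040]],c); print(P.round(1))
for p in P: cv2.circle(im,tuple(p.round().astype(int)),1,(0,0,255),-1)
cv2.imwrite('pics/w29.png',im)
u,v=P[0].round().astype(int); u0=max(u-100,0); v0=max(v-70,0); print(u0,v0)
cv2.imwrite('pics/w29c.png',cv2.resize(im[v0:v0+140,u0:u0+200],None,fx=4,fy=4,interpolation=cv2.INTER_CUBIC))
E
```

```text
t 59.7 pos [ 0.6999 -0.011   0.1638] cur 85.4 turn [0.0, -0.0, 0.0] shift [0.0545, -0.0047, 0.0138] F [-0.5  1.3 -0.2] g 0.198 q7 1.41
[[310.8 152. ]]
211 82
```

View pics/w29.png

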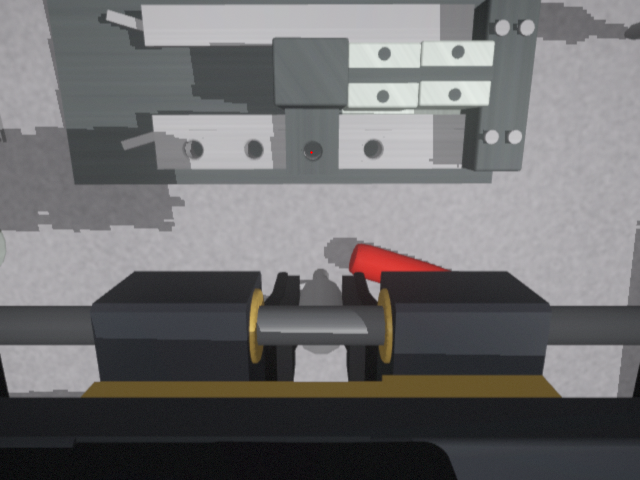

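View pics/w29c.png

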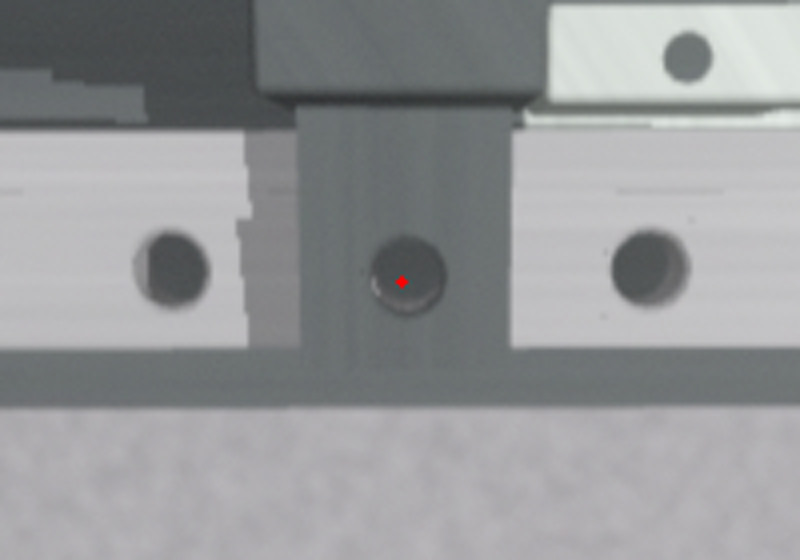

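```bash
python3 - <<'E'
from h import *
c=cam('wrist'); b=back([[312.6,150.6]],.040,c)[0]; print(b.round(4))
# rail holes 3,1,4 check: px from crop
q=np.array([[173,270],[651,268]])/4+np.array([211,82])-.4
print(back(q,.029,c).round(4), T(.6007,-.0279,-1.6507,np.array([[20,43,29],[-60,43,29]])/1000).round(4))
go(b[0],b[1],.15,85.4)
E
```

```text
[ 0.6444 -0.0101  0.04  ]
[[ 0.6409 -0.0493  0.029 ]
 [ 0.6468  0.03    0.029 ]] [[ 0.642  -0.0513  0.029 ]
 [ 0.6484  0.0285  0.029 ]]
t 59.75 pos [ 0.6999 -0.011   0.1638] cur 85.4 turn [0.0, 0.0, 0.0] shift [0.0554, -0.0036, 0.0138] F [ 0.7 -0.3 -1.2] g 0.2 q7 1.41
```

Request:
{"fn": "step_arm", "kwargs": {
  "plan": [
    [[0,0,0],[0.03,-0.002,0],255],
    [[0,0,0],[0.0555,-0.0035,0.01],255],
    [[0,0,0],[0.0555,-0.0035,0.03],255],
    [[0,0,0],[0.0555,-0.0035,0.05],255],
    [[0,0,0],[0.0555,-0.0035,0.063],255],
    [[0,0,0],[0.0555,-0.0035,0.063],255],
    [[0,0,0],[0.0555,-0.0035,0.063],255],
    [[0,0,0],[0.0555,-0.0035,0.063],255],
    [[0,0,0],[0.0555,-0.0035,0.063],255],
    [[0,0,0],[0.0555,-0.0035,0.063],255]
  ]
}}

```text
time: 61.0
position: [0.6445, -0.01, 0.1012]
tool_rot: [0.126, 3.138, 0.0]
ft_force: [0.2, -1.3, -0.1]
grip_width: 0.2
```

```bash
python3 - <<'E'
from h import *
go(.6442,-.0100,.0589,85.4)
for n in ['scene','top','wrist']:
  im=ctrl.get_image(n)[:,:,::-1].copy(); cv2.imwrite(f'pics/{n}30.png',im)
im=cv2.imread('pics/scene30.png');cv2.imwrite('pics/s30.png',cv2.resize(im[210:310,250:410],None,fx=5,fy=5,interpolation=cv2.INTER_CUBIC))
E
```

```text
t 61.0 pos [ 0.6445 -0.01    0.1012] cur 85.4 turn [0.0, 0.001, 0.0] shift [0.0003, -0.0, 0.0423] F [ 0.2 -1.3 -0.1] g 0.2 q7 1.41
```

View pics/s30.png

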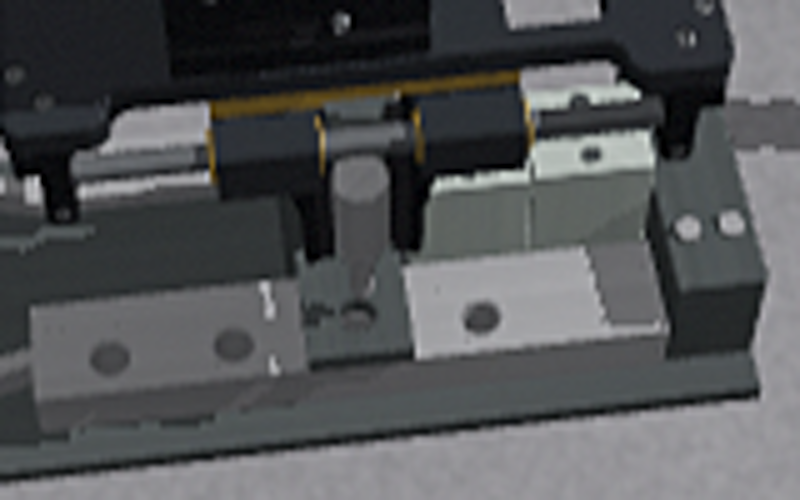

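View pics/wrist30.png

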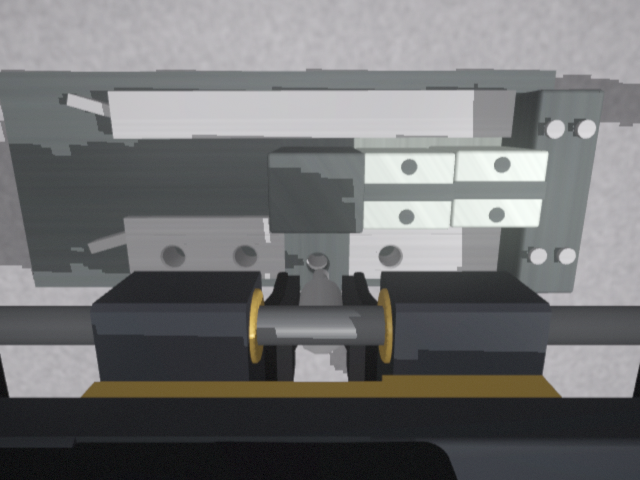

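```bash
python3 - <<'E'
from h import *
c=cam('scene'); P=proj([[.6442,-.01,.0523],[.6442,-.01,.04],[.6462,-.01,.04],[.6442,-.008,.04]],c)
print(((P-[250,210])*5).round(0))
w=cam('wrist'); print(proj([[.6442,-.01,.0523],[.6442,-.01,.04]],w).round(1))
E
python3 -c "
import cv2
im=cv2.imread('pics/wrist30.png');cv2.imwrite('pics/w30c.png',cv2.resize(im[230:310,260:380],None,fx=6,fy=6,interpolation=cv2.INTER_CUBIC))"
```

```text
[[356. 286.]
 [356. 307.]
 [357. 312.]
 [362. 306.]]
[[317.4 271.2]
 [317.6 263.5]]
```

View pics/w30c.png

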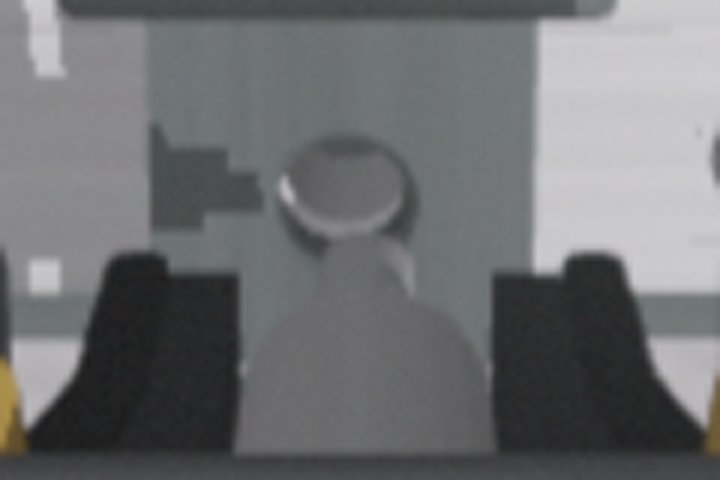

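```bash
python3 -c "
import cv2
im=cv2.imread('pics/scene30.png');cv2.imwrite('pics/s30c.png',cv2.resize(im[235:290,300:350],None,fx=10,fy=10,interpolation=cv2.INTER_NEAREST))"
```

```text
(no output)
```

View pics/s30c.png

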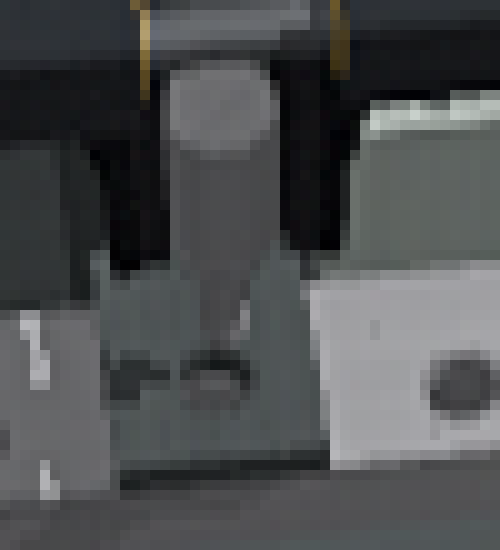

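Request:
{"fn": "step_arm", "kwargs": {
  "plan": [
    [[0,0,0],[0.0002,-0.0016,0],255],
    [[0,0,0],[0.0002,-0.0016,0.004],255],
    [[0,0,0],[0.0002,-0.0016,0.008],255],
    [[0,0,0],[0.0002,-0.0016,0.011],255],
    [[0,0,0],[0.0002,-0.0016,0.014],255],
    [[0,0,0],[0.0002,-0.0016,0.016],255],
    [[0,0,0],[0.0002,-0.0016,0.016],255],
    [[0,0,0],[0.0002,-0.0016,0.016],255],
    [[0,0,0],[0.0002,-0.0016,0.016],255],
    [[0,0,0],[0.0002,-0.0016,0.016],255]
  ]
}}

```text
time: 62.4
position: [0.6441, -0.0116, 0.0849]
tool_rot: [0.126, 3.139, 0.0]
ft_force: [-0.0, 0.0, -0.8]
grip_width: 0.201
```

```bash
python3 - <<'E'
from h import *
go(.6442,-.0116,.0589,85.4)
for n in ['scene','wrist']:
  im=ctrl.get_image(n)[:,:,::-1].copy(); cv2.imwrite(f'pics/{n}31.png',im)
a=cv2.resize(cv2.imread('pics/scene31.png')[235:290,300:350],(400,440),interpolation=cv2.INTER_NEAREST)
b=cv2.resize(cv2.imread('pics/wrist31.png')[220:310,270:370],(390,440),interpolation=cv2.INTER_CUBIC)[:440]
import numpy as np
cv2.imwrite('pics/c31.png',np.hstack([a,b]))
E
```

```text
t 62.4 pos [ 0.6441 -0.0116  0.0849] cur 85.4 turn [0.0, 0.0, 0.0] shift [-0.0001, -0.0, 0.026] F [-0.   0.  -0.8] g 0.201 q7 1.41
```

View pics/c31.png

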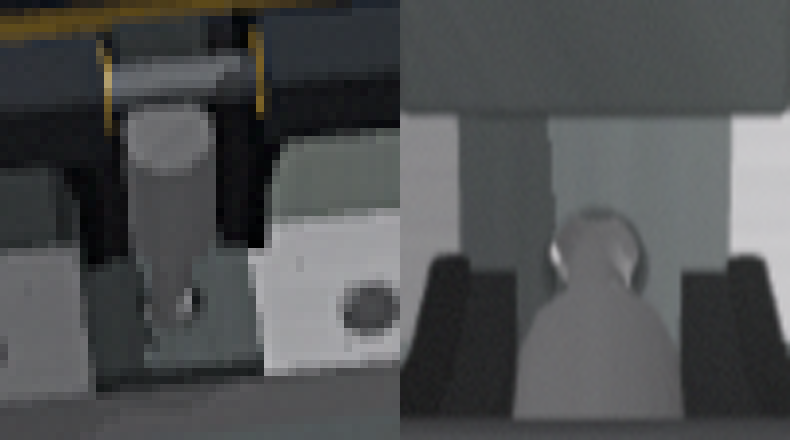

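The tip is 4 mm inside the eye with no side force. I'll continue down.

Request:
{"fn": "step_arm", "kwargs": {
  "plan": [
    [[0,0,0],[0,0,0.003],255],
    [[0,0,0],[0,0,0.006],255],
    [[0,0,0],[0,0,0.009],255],
    [[0,0,0],[0,0,0.012],255],
    [[0,0,0],[0,0,0.015],255],
    [[0,0,0],[0,0,0.018],255],
    [[0,0,0],[0,0,0.021],255],
    [[0,0,0],[0,0,0.023],255],
    [[0,0,0],[0,0,0.023],255],
    [[0,0,0],[0,0,0.023],255]
  ]
}}

```text
time: 63.75
position: [0.6441, -0.0116, 0.0619]
tool_rot: [0.126, 3.139, 0.0]
ft_force: [0.4, -0.8, -0.8]
grip_width: 0.2
```

Request:
{"fn": "step_arm", "kwargs": {
  "plan": [
    [[0,0,0],[0,0,0.001],255],
    [[0,0,0],[0,0,0.002],255],
    [[0,0,0],[0,0,0.003],255],
    [[0,0,0],[0,0,0.004],255],
    [[0,0,0],[0,0,0.005],255],
    [[0,0,0],[0,0,0.005],255],
    [[0,0,0],[0,0,0.005],255],
    [[0,0,0],[0,0,0.005],255],
    [[0,0,0],[0,0,0.005],255],
    [[0,0,0],[0,0,0.005],255]
  ]
}}

```text
time: 65.0
position: [0.6451, -0.0116, 0.0583]
tool_rot: [0.126, 3.136, 0.0]
ft_force: [-0.6, 0.8, 4.7]
grip_width: 0.2
```

Request:
{"fn": "step_arm", "kwargs": {
  "plan": [
    [[0,0,0],[0,0,0],150],
    [[0,0,0],[0,0,0],150],
    [[0,0,0],[0,0,0],115],
    [[0,0,0],[0,0,0],115],
    [[0,0,0],[0,0,-0.01],115],
    [[0,0,0],[0,0,-0.03],115],
    [[0,0,0],[0,0,-0.07],115],
    [[0,0,0],[-0.03,0,-0.12],115],
    [[0,0,0],[-0.06,0,-0.14],115],
    [[0,0,0],[-0.06,0,-0.14],115]
  ]
}}

```text
time: 66.25
position: [0.7066, -0.0166, 0.2009]
tool_rot: [0.126, 3.132, 0.001]
ft_force: [-0.3, -0.1, 0.8]
grip_width: 0.55
```

```bash
python3 - <<'E'
from h import *
go(.6442,-.0116,.0589,85.4)
for n in ['scene','wrist','top']:
  im=ctrl.get_image(n)[:,:,::-1].copy(); cv2.imwrite(f'pics/{n}32.png',im)
a=cv2.imread('pics/scene32.png'); cv2.imwrite('pics/s32c.png',cv2.resize(a[200:320,200:410],None,fx=3.8,fy=3.8,interpolation=cv2.INTER_CUBIC))
E
```

```text
t 66.25 pos [ 0.7066 -0.0166  0.2009] cur 85.4 turn [0.001, 0.007, -0.0] shift [0.0636, -0.0002, 0.1416] F [-0.3 -0.1  0.8] g 0.55 q7 1.42
```

View pics/s32c.png

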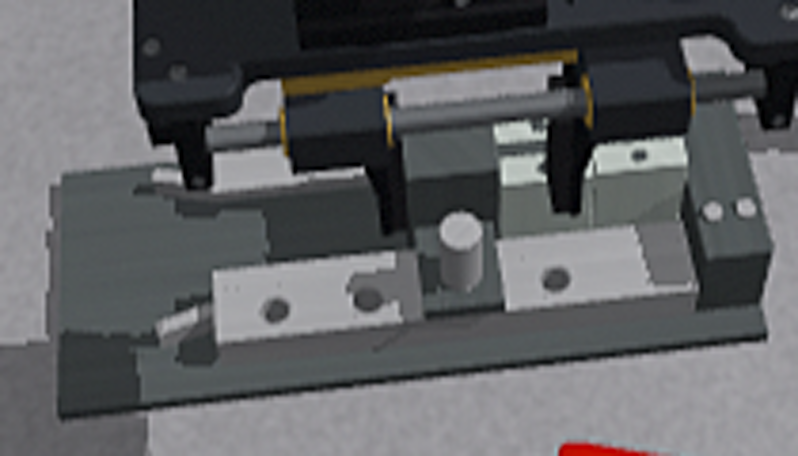

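View pics/wrist32.png

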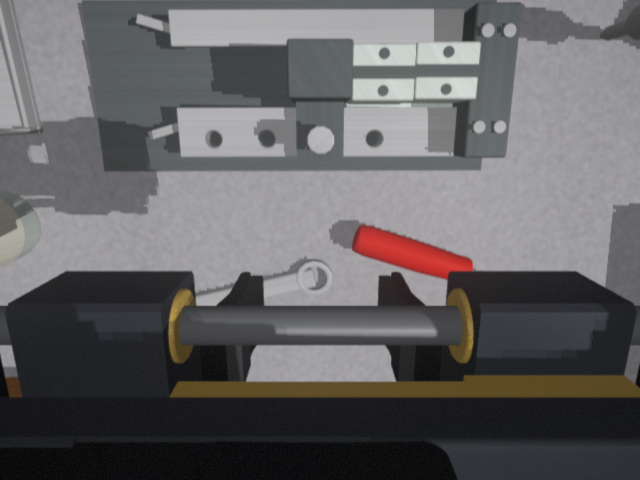

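Request:
{"fn": "step_arm", "kwargs": {
  "plan": [
    [[0,0,0],[0,0,-0.06],115],
    [[0,0,0],[0,0,-0.12],115],
    [[0,0,0],[0.05,0,-0.14],115],
    [[0,0,0],[0.1,0.05,-0.14],115],
    [[0,0,0],[0.15,0.1,-0.14],115],
    [[0,0,0],[0.2,0.15,-0.14],115],
    [[0,0,0],[0.22,0.2,-0.14],115],
    [[0,0,0],[0.22,0.25,-0.14],115],
    [[0,0,0],[0.22,0.3,-0.14],115],
    [[0,0,0],[0.22,0.3,-0.14],115]
  ]
}}

```text
time: 67.65
position: [0.5054, 0.3047, 0.3355]
tool_rot: [-0.112, -3.136, -0.002]
ft_force: [-0.7, -0.7, 0.3]
grip_width: 0.553
```

```bash
python3 - <<'E'
from h import *
for n in ['scene','top','wrist']:
  im=ctrl.get_image(n)[:,:,::-1].copy(); cv2.imwrite(f'pics/{n}33.png',im)
  for d in ctrl.cut_out(n,'jaw1'): print(n,round(d['score'],2),np.round(d['rect']))
a=cv2.imread('pics/top33.png'); cv2.imwrite('pics/t33c.png',cv2.resize(a[165:275,235:435],None,fx=4,fy=4,interpolation=cv2.INTER_CUBIC))
a=cv2.imread('pics/scene33.png'); cv2.imwrite('pics/s33c.png',cv2.resize(a[200:320,200:410],None,fx=3.8,fy=3.8,interpolation=cv2.INTER_CUBIC))
E
```

```text
scene 0.94 [242. 141.  30.  38.]
scene 0.83 [329. 231.  26.  33.]
scene 0.78 [357. 228.  27.  30.]
top 0.78 [288. 201.  27.  28.]
top 0.57 [352. 347.  31.  30.]
top 0.55 [262. 201.  29.  25.]
```

View pics/t33c.png

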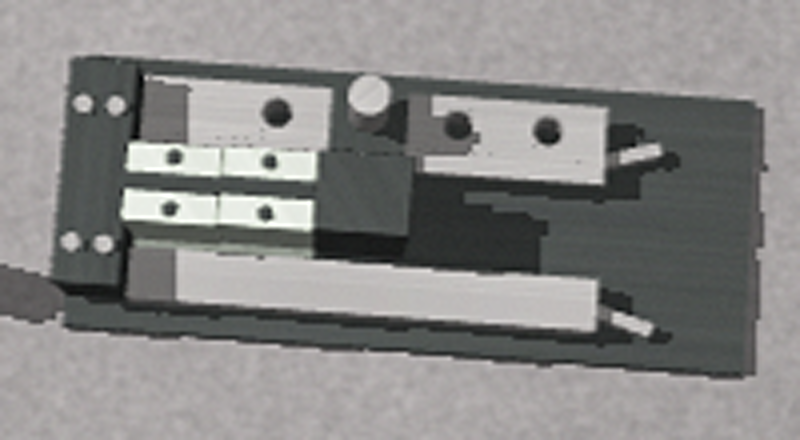

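View pics/scene33.png

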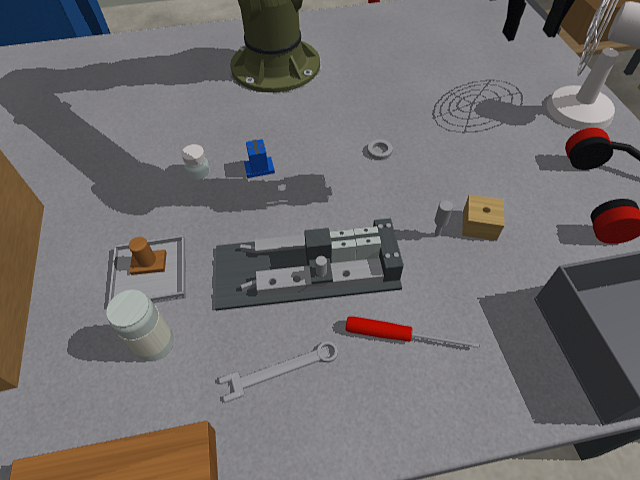

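View pics/s33c.png

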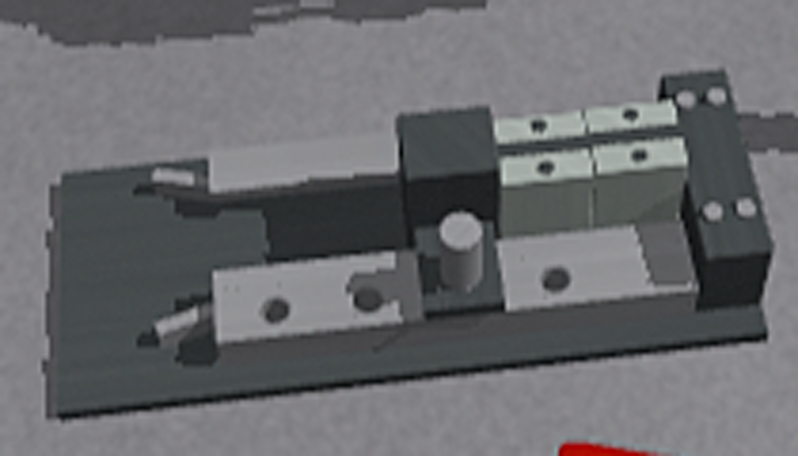

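```bash
python3 - <<'E'
from h import *
print(tri([('top',(370/4+235-.4,94/4+165-.4)),('scene',(461/3.8+200-.4,231/3.8+200-.4))]))
print(T(.6007,-.0279,-1.6507,[[-.02,.043,.074]]).round(4))
print(ctrl.get_state()['time'])
ctrl.close_job()
E
```

```text
(array([ 0.645, -0.011,  0.073]), array([-0.9, -0.1, -0.8,  0. ]))
[[ 0.6452 -0.0114  0.074 ]]
67.95
the job is handed in; nothing more can be done
```

The die rail is set up as asked, and I handed the job in at about 68 s.

- **Spacer:** I drew it out past the mouth and stood it in the steel tray. The last scene picture shows it upright there.
- **Jaws:** Only two aluminium jaws were visible on the bench; the blue look-alike was left alone. One jaw was knocked about 5 cm aside partway through, so I measured it again before gripping it. Each was slid in and pressed until it stopped moving, at about 6–8 N. The last pictures show no gaps from the end stop through to the keeper.
- **Keeper:** It sits flush behind the second jaw, pressed in with about 9 N, with its ear over hole 2.
- **Pin:** I used the pin from the stand, whose head measured about 19 mm; the loose pin beside it is larger, at about 24 mm. It went in without side force and stopped with about 5 N upward. The top of its head measured at z = 73 mm, against 74 mm expected when fully down.
- **Other things:** The bystanders look undisturbed, and the gripper was clear of everything at hand-in.

Two camera measurements disagreed by 1–2 mm. The wrist camera put the rail about 2 mm from the fixed-camera fit. Just above the eye, the pin's tip was also about 1.6 mm off the wrist camera's figure, so I corrected for that before inserting it. I could not see into every corner, such as behind the dark bin, so a jaw hidden there is not strictly ruled out.

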